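# Load a pipe in the hinged-yoke vise and pin the yoke

### The job

Set the loose pipe up in the pipe vise so I can tighten the screw on it: lay it down gently on its side in the lower V jaw, about centred lengthwise, and swing the hinged yoke down over it until it is fully closed. Then push the lock pin through the lugs and the yoke's eye, from either side, fully home until its shoulder is up against the lug, and leave it there. Do not disturb the other things on the bench.

Things in the scene. Friction and masses are not known exactly. Their poses are not given: they have to be found in the camera images.
- vise: hinged-yoke pipe vise, grey cast iron, bolted down (fixed in a run); foot 224 x 84 x 14 mm. Origin on the bench under the middle of its V jaw; y along the line of the pipe; hinge of the yoke at x = 56, z = 75 mm, parallel to y; on the other side (x = -80) two fixed locking lugs, barrels 32 mm across, 20 thick in y (y = 14..34 and -34..-14), on posts; the yoke's 24 mm thick eye comes down between them
- jaw (a point): where the axis of a seated pipe lies: midway along the lower V jaw, 75 mm above the bench; axes as the vise, pipe along y. The V (90 degrees, open upward) is 56 mm long (28 each way along y); its tips stand 37 mm either side, 77 mm above the bench
- lock_hole (a point): centre of the pin's passage, midway between the two lugs, 75 mm above the bench; axes as the vise, holes along y. The holes in lugs and eye are 20 mm across (pin 16 mm). The lugs' outer faces are 34 mm either way along y. From this axis to the side of a seated pipe: 56 mm
- yoke (a joint): yoke angle, rad: 0 = down on its stop, eye in line with the lugs; starts swung back at 1.60 to 1.88 (limit 1.95). A stiff hinge: it stays where left; 2 to 8 N at the tab moves it. Closed, its upper jaw clears a seated pipe by about 2 mm, and its screw with T-handle (110 mm along the vise's x) stands 218 mm high over the jaw; apart from the tab it keeps within 20 mm of the vise's middle plane
- yoke_hinge (a point): point on the yoke's hinge line, in the vise's middle plane, 75 mm above the bench; the frame turns with the yoke and has the vise's axes when it is closed. As it opens the tab rises, then leans over to the vise's +x
- yoke_tab (a point): centre of the flat thumb tab on the yoke's free end, 170 mm from the hinge line: 34 mm long (away from the hinge), 44 wide along y, 12 thick. Turns with the yoke; its z points out of its outer face (up when closed, to the vise's +x when the yoke stands straight up): push on that face to close the yoke
- pipe: the pipe to load: plain steel tube, open ends, 48 mm outside diameter, 180 mm long, 3.5 mm wall, about 0.4 kg, standing on end on the bench. Origin at its centre (90 mm above the bench at the start), z along its axis; both ends alike
- pin: the lock pin, bare steel, 155 mm long, about 0.22 kg, lying flat. Origin on its axis at the front face of its shoulder, 8 mm above the bench at the start. x towards the nose: round shaft 16 mm thick from x = 0 to 87, tapering to 6 mm over the last 14; shoulder (stop), a flat bar 38 wide in y and 16 high, x = -8..0; square handle 16 x 16 mm, x = -68..-8
- pin_seat (a point): point on the pin's axis 34 mm ahead of the shoulder's front face; it lies at lock_hole when the shoulder is up against a lug's outer face, from either side; axes as the pin
- coupling: bystander: dark steel pipe coupling, a short open ring 62 across and 50 high standing on end; origin under its centre
- chisel: bystander: cold chisel lying flat, 145 long, 22 wide, 16 high, no shoulder; origin near its middle on the bench, x towards its blade
- oil: bystander: grey oil bottle standing, 62 across, 165 high; origin under its centre
- tin: bystander: closed tin standing, 84 across, 100 high; origin under its centre
- hammer: bystander: hammer lying down, 260 long, about 90 over the head, 26 high; origin under the middle of its length, x towards the head
- wrench: bystander: combination wrench lying flat, 200 long, 38 wide, 8 high; origin under its middle, x along it
- nipple: bystander: thin short open pipe standing on end, 34 across, 110 high (the pipe to load is thicker and longer); origin under its centre
- brush: bystander: wooden bench brush lying flat between the vise and the robot, 200 long, 42 wide, 20 high; origin under its middle, x towards the bristles
Things that resemble listed ones, but are neither listed nor needed, are in the scene too. Leave any pink or yellow look-alike of the pin alone.

How it is judged:
On the way, in this order (a step that is already met when the one before it is completed fails the run):
1. the pipe lies on its side in the lower V jaw, about centred (x of pipe in the frame of jaw between -0.006 and 0.006 m and z of pipe in the frame of jaw between -0.006 and 0.006 m and y of pipe in the frame of jaw between -0.025 and 0.025 m and angle between the z axis of pipe and the y axis of jaw, either way round below 0.08 rad and linear speed of pipe below 0.03 m/s), for 0.2 s.
2. the yoke is swung fully down over the pipe (x of pipe in the frame of jaw between -0.006 and 0.006 m and z of pipe in the frame of jaw between -0.006 and 0.006 m and y of pipe in the frame of jaw between -0.025 and 0.025 m and angle between the z axis of pipe and the y axis of jaw, either way round below 0.08 rad and value of joint yoke below 0.03 rad), for 0.2 s.
3. the lock pin is pushed fully home through both lugs and the yoke's eye (all of step 2 and distance between pin_seat and lock_hole below 0.008 m and angle between the x axis of pin and the y axis of lock_hole, either way round below 0.1 rad), for 0.2 s.
At the end, for the whole second after the job is handed in: Pipe seated in the V (axis within 6 mm and 0.08 rad of the jaw line, middle within 25 mm of the jaw's middle), yoke closed (under 0.03 rad), pin home (seat point within 8 mm of the passage's middle, axis within 0.1 rad of the hole's), pipe and pin at rest (all of step 3 and linear speed of each of pipe, pin below 0.03 m/s); the robot touches nothing.
It fails at once if the pipe is dropped or thrown into the jaw (faster than 0.6 m/s within 80 mm of its seat) (distance between pipe and jaw below 0.08 m and linear speed of pipe above 0.6 m/s).
It fails at once if another thing on the bench is shifted by more than 30 mm or knocked over (distance of any of coupling, chisel, oil, tin, hammer, wrench, nipple, brush from where it was at the start of the episode above 0.03 m or angle between any of oil, tin, coupling, nipple's own z axis and vertical above 0.4 rad).
It also fails if it takes over 72 s, if anything falls off the work surface, if the arm or the gripper's body presses on something with over 40 N, if the wrist force passes 120 N, or if a joint passes its speed limit or range.

### The arm

A 6-joint arm with a two-finger parallel gripper is mounted at the origin on the work surface. World frame = base frame: x ahead of the robot, y to its left, z up, the work surface at z = 0. Lengths are in m, angles in rad, forces in N, time in s.
With the tool pointing down it reaches from about 0.375 to 0.975 m from the base axis. Payload 3.8 kg.
Tool frame: the origin (TCP) lies midway between the tips of the shut fingers; the grasp point (between the pads) lies 19 mm behind it (hold_point_z is the distance from the TCP to the grasp point, in m); z points along the fingers, y is the line along which they close (so a half turn about z gives the same grasp; the last joint's range is limited). The gripper opens to 88 mm and grips with 3 to 60 N. Pads are 18 mm wide; open, the fingers measure 123 mm over their backs; the gripper's body (75 mm by 187 mm) begins 45 mm behind the grasp point.
Start: joints at [-1.223, 0.264, 1.604, -0, 1.274, -0.037], TCP at [0.253, -0.626, 0.239] pointing down, gripper open.
Joint ranges: [-2.63, 2.63], [-0.94, 2.18], [0.31, 2.57], [-1.31, 4.45], [0, 2.66], [-2.55, 2.55]. Speed limits (rad/s): [2.57, 2.57, 3.14, 3.14, 3.14, 3.14].

### API

Orientations are given as a unit quaternion [x, y, z, w].
In Python, from bench import get_obs, read_camera, close_job, hold_point_z gives the robot as it stands.
- The arm moves only by the tool arm_command, never from a script. Its argument "moves" is a list of rows, each an object with "delta_pos": the shift along the tool's x, y, z scaled (see below), a list of three; "delta_rot": the turn, a rotation vector about the tool's x, y, z scaled (see below), a list of three. A call has exactly 5 rows; each row is the pose to reach, as a shift and turn from the pose commanded when the call began, along the tool's axes at that moment, turning the shorter way round; what a row does not reach only later rows make up. The controller multiplies each number of a shift by 0.75 m and each number of a turn by pi rad. A row lasts 1/10 s, in which the tool goes at most 50 mm and 8.59 degrees, less where a joint would pass 70% of its speed; a pose out of reach is approached as far as the arm can. A call with a number of a shift or a turn outside -1 to 1 is refused whole. A call with a gripper value outside its range is refused whole. "grip" is the gripper command: -1 is shut, 1 is fully open, values between are in proportion, set as the call begins (left out, the last holds). The fingers move at their own pace and stop on an object; the grip force is fixed at half the most. Time passes only in rows, so rows that repeat a pose let the fingers close, or fill a call up. It gives the time, the measured TCP pose, the force, the opening and the grip force at its end, in the units of the state.
- get_obs(): the state, without advancing time (a new reading comes with each control period).
- read_camera(name): name is "scene" or "side" or "wrist"; returns a dict with "frame" (384x512x3 uint8, blue, green, red), "mtx" (3x3 intrinsics, pixels), "T" (4x4, takes a point from camera to world coordinates); the wrist camera has in their place "T_tool_cam" (4x4, takes a point from camera to tool coordinates, whose origin is the TCP and whose axes are the flange's). Camera axes: x right, y down, z forward; pixel columns grow to the right and rows downward; lengths in m; the calibration is good to about 2 mm. A picture is of the moment at which its call begins: read the wrist's pose just before it. There is no depth.
- close_job(): hands the job in; it is judged then, once.
The state is a dict: "clock": time; "joints": joint angles; "qvel": joint speeds; "tau": joint torques, N m; "tcp_pos": TCP position; "tcp_rot": TCP orientation; "force": force on the tool from outside, world axes, zero at the start; "ft_torque": the same for the moment, N m; "width": opening from 0.0 (shut) to 1.0 (fully open); "gripper_force": force on a finger pad.
Only numpy, scipy, OpenCV 4.12 (cv2) and the standard library are available. Lean on these libraries where they do the work, as an engineer would, in place of code of your own. Each camera call takes 0.05 s, during which the arm holds its last target. There are 200 camera calls.

## Working session

There is one attempt and no reset: what is moved stays moved. The work goes in short steps, Python scripts to look and compute and a tool call to move; the robot and the scene stay as the last step left them, time stands still between calls to the robot, and variables do not carry over. Pictures are saved under pics/ and viewed, at most 10 in all, crops included, and the job is handed in when it is done.

Besides the shell and the picture viewer there is one more tool, called after "Emit:" as a command line: name --argument value ..., lists and objects as JSON in quotes. arm_command: Moves the arm, as the interface text tells. Its arguments: {"type":"object","properties":{"moves":{"type":"array"},"grip":{"type":"number"}},"required":["moves"]}

```bash
mkdir -p pics; ls; cat > h.py <<'E'
import numpy as np, cv2, json
from scipy.spatial.transform import Rotation as R
from bench import get_obs, read_camera
def snap(name,fn):
    o=get_obs(); c=read_camera(name)
    T=c["T"] if "T" in c else np.array(tm(o))@np.array(c["T_tool_cam"])
    cv2.imwrite(f"pics/{fn}.png",c["frame"]); np.savez(f"pics/{fn}.npz",K=c["mtx"],T=T); return c["frame"]
def tm(o):
    T=np.eye(4);T[:3,:3]=R.from_quat(o["tcp_rot"]).as_matrix();T[:3,3]=o["tcp_pos"];return T
def ray(fn,uv):
    d=np.load(f"pics/{fn}.npz");v=np.linalg.inv(d["K"])@[uv[0],uv[1],1];return d["T"][:3,3],d["T"][:3,:3]@v
def onz(fn,uv,z):
    p,v=ray(fn,uv);return p+v*(z-p[2])/v[2]
def proj(fn,P):
    d=np.load(f"pics/{fn}.npz");q=np.linalg.inv(d["T"])@np.append(P,1);q=d["K"]@q[:3];return q[:2]/q[2]
E
python3 - <<'E'
from h import *
a=snap("scene","s0");b=snap("side","d0")
for n,f in(("s0",a),("d0",b)): cv2.imwrite(f"pics/{n}b.png",cv2.resize(f,(800,600),interpolation=cv2.INTER_CUBIC))
for n in("s0","d0"):
    d=np.load(f"pics/{n}.npz");print(d["T"].round(3),d["K"].round(1))
print(get_obs())
E
```

```text
pics
[[-0.191  0.733 -0.653  1.415]
 [ 0.982  0.141 -0.128  0.178]
 [-0.002 -0.665 -0.746  1.052]
 [ 0.     0.     0.     1.   ]] [[415.7   0.  259. ]
 [  0.  415.7 189.4]
 [  0.    0.    1. ]]
[[-0.948 -0.18   0.263  0.09 ]
 [-0.318  0.575 -0.753  1.342]
 [-0.016 -0.798 -0.603  1.178]
 [ 0.     0.     0.     1.   ]] [[480.1   0.  257. ]
 [  0.  480.1 187.6]
 [  0.    0.    1. ]]
{'clock': 0.1, 'joints': array([-1.22288132e+00,  2.64646787e-01,  1.60520651e+00, -2.48850430e-05,
        1.27374251e+00, -3.68852856e-02]), 'qvel': array([ 0.00029665, -0.00031214, -0.00257257,  0.0013248 ,  0.00113779,
       -0.00012666]), 'tau': array([ 6.47582019e-04, -5.03616571e+01, -3.58070576e+01,  7.30487262e-02,
        2.32940493e-02, -4.47828825e-05]), 'tcp_pos': array([ 0.25315827, -0.62503519,  0.23755014]), 'tcp_rot': array([ 9.81546927e-01,  1.91218791e-01, -1.66883260e-04, -9.87646690e-04]), 'force': array([ 0.05091691, -0.78488823,  0.10395002]), 'ft_torque': array([ 0.00964462, -0.03856357, -0.03633817]), 'gripper_force': 0.0, 'width': 0.997147610837359}
```

View pics/s0b.png

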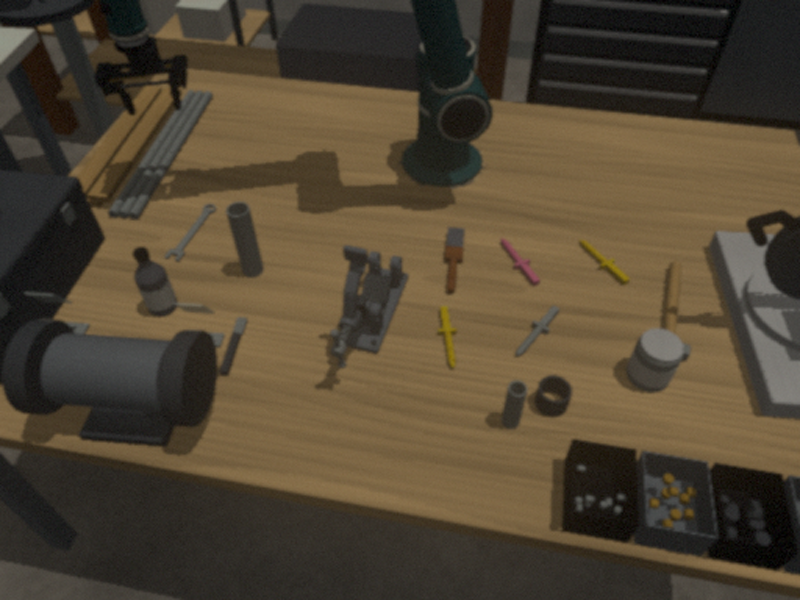

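View pics/d0b.png

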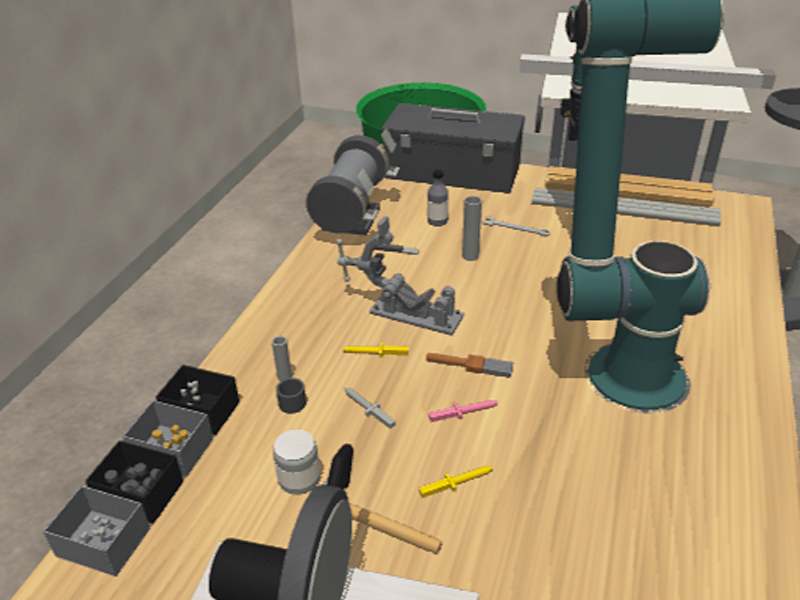

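The scene view shows the pipe at about (245,240), the vise at (370,300) with its yoke swung back to +x, and the steel pin at (537,330). In the side view they are at (471,228), (415,300) and (370,407). Next I'll enlarge crops of each.

```bash
python3 - <<'E'
from h import *
def crop(n,u,v,w,h,W,H):
    f=cv2.imread(f"pics/{n}.png")[v:v+h,u:u+w]
    f=cv2.convertScaleAbs(f,alpha=1.6 if n[0]=='s' else 1.1); f=cv2.resize(f,(W,H),interpolation=cv2.INTER_CUBIC)
    s=W/w
    for k in range(0,w,10): cv2.line(f,(int(k*s),0),(int(k*s),6 if (u+k)%50 else 16),(0,0,255),1); 
    for k in range(0,w,10):
        if (u+k)%20==0: cv2.putText(f,str(u+k),(int(k*s),24),0,.35,(0,0,255),1)
    for k in range(0,h,10): 
        cv2.line(f,(0,int(k*s)),(6,int(k*s)),(0,0,255),1)
        if (v+k)%20==0: cv2.putText(f,str(v+k),(8,int(k*s)+4),0,.35,(0,0,255),1)
    return f
A=crop("s0",200,150,80,90,400,450); B=crop("d0",200,130,100,90,400,360)
B=cv2.copyMakeBorder(B,0,90,0,0,cv2.BORDER_CONSTANT)
cv2.imwrite("pics/c1.png",np.hstack([A,B]))
A=crop("s0",320,190,50,50,400,400); B=crop("d0",210,240,50,50,400,400)
cv2.imwrite("pics/c2.png",np.hstack([A,B]))
A=crop("s0",135,120,50,65,400,520); B=crop("d0",285,115,50,65,400,520)
cv2.imwrite("pics/c3.png",np.hstack([A,B]))
E
```

```text
(no output)
```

View pics/c1.png

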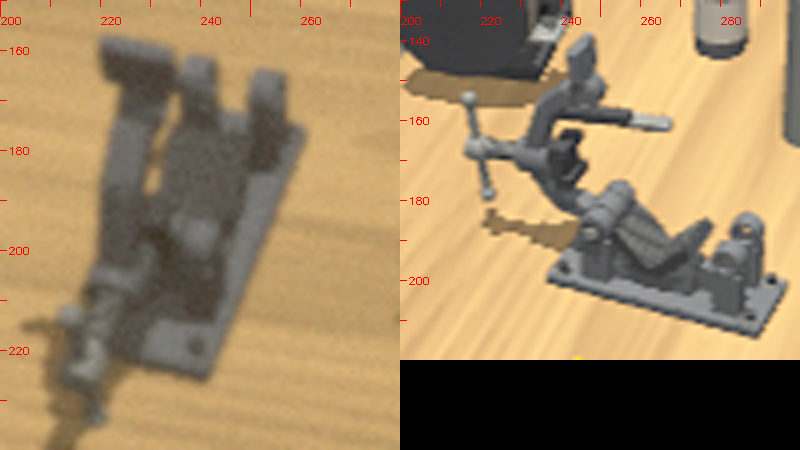

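View pics/c2.png

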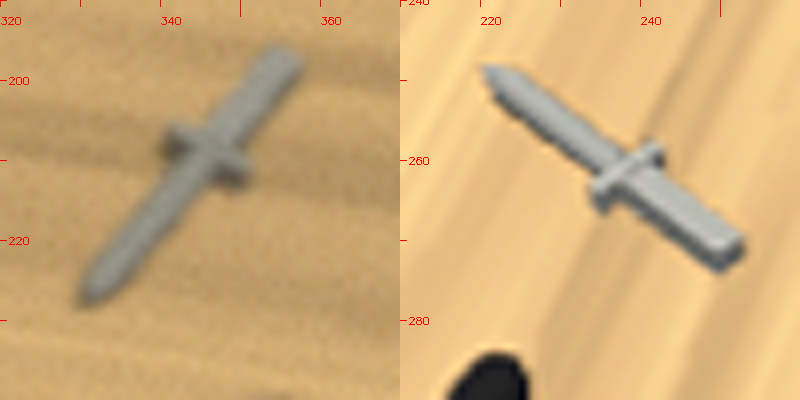

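View pics/c3.png

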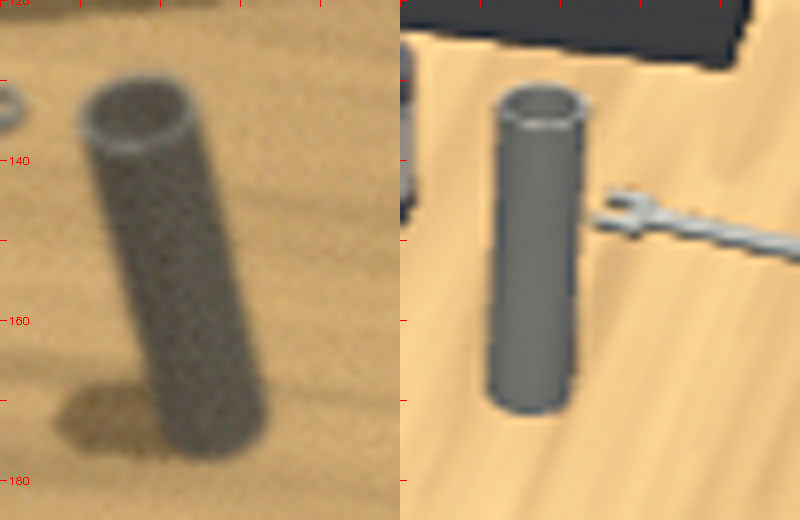

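Vise crops: foot corners are at scene (261,176) and (241.4,226), and side (296.7,201.3), (289.5,213) and (237,199.5). The pin's shoulder is at scene (346,209.5) / side (238.4,262), with its nose pointing to +x. The pipe's top is at scene (152.3,134.3) / side (302.8,128.2).

```bash
cat > fit.py <<'E'
from h import *
from scipy.optimize import least_squares
def vp(p,q): # vise frame -> world
    return np.array([p[0],p[1],0])+R.from_euler('z',p[2]).apply(q)
obs=[("s0",(261,176),0),("s0",(241.4,225.5),1),("d0",(296.7,201.3),2),("d0",(289.5,213),3),("d0",(237,199.5),4)]
for f,u,_ in obs: print(f,u,onz(f,u,.014).round(4))
tab=onz("s0",(227.3,163),.2);print("tab~",tab)
for z in (.18,): print("pipetop",onz("s0",(152.3,134.3),z).round(4),onz("d0",(302.8,128.2),z).round(4))
print("pipebot",onz("s0",(161.6,172.7),0).round(4),onz("d0",(301.1,164),0).round(4))
for n,us,ud,z in (("nose",(330.2,227.5),(220.6,248.5),.008),("sh",(346,209.4),(238.4,262.1),.016),("end",(355.6,197.5),(250.9,271.2),.016)):
    print(n,onz("s0",us,z).round(4),onz("d0",ud,z).round(4))
print("lugs",onz("d0",(282,194.3),.075).round(4),onz("d0",(286.5,187),.075).round(4))
E
python3 fit.py
```

```text
s0 (261, 176) [ 0.4449 -0.0053  0.014 ]
s0 (241.4, 225.5) [ 0.6646 -0.0253  0.014 ]
d0 (296.7, 201.3) [ 0.4232 -0.0755  0.014 ]
d0 (289.5, 213) [0.431  0.0005 0.014 ]
d0 (237, 199.5) [ 0.6478 -0.0168  0.014 ]
tab~ [ 0.58601715 -0.07854908  0.2       ]
pipetop [ 0.4855 -0.3506  0.18  ] [ 0.4746 -0.3461  0.18  ]
pipebot [ 0.4823 -0.3541  0.    ] [ 0.4752 -0.349   0.    ]
nose [0.6154 0.2463 0.008 ] [0.6095 0.2494 0.008 ]
sh [0.54   0.2897 0.016 ] [0.525  0.2988 0.016 ]
end [0.4835 0.3178 0.016 ] [0.4718 0.3248 0.016 ]
lugs [ 0.4688 -0.0253  0.075 ] [ 0.4651 -0.074   0.075 ]
```

```bash
cat > plan.py <<'E'
from h import *
def frame(z,y):
    z=np.array(z,float);z/=np.linalg.norm(z);y=np.array(y,float);y-=z*(y@z);y/=np.linalg.norm(y)
    return R.from_matrix(np.c_[np.cross(y,z),y,z])
def go(g,Rt,Rc=None,pc=None,hp=.019):
    """print delta to bring grasp point to g with orientation Rt"""
    o=get_obs();Rc=Rc or R.from_quat(o["tcp_rot"]);pc=o["tcp_pos"] if pc is None else pc
    t=np.array(g)+hp*Rt.as_matrix()[:,2]
    d=Rc.inv().apply(t-pc)/.75;w=(Rc.inv()*Rt).as_rotvec()/np.pi
    print("dp",d.round(4).tolist(),"dr",w.round(4).tolist(),"rows %.1f %.1f"%(np.linalg.norm(t-pc)/.05,np.degrees(np.linalg.norm(w)*np.pi)/8.59))
    return Rt,t
E
python3 - <<'E'
from plan import *
F=frame([0,-1,-1],[1,0,0]); z=F.as_matrix()[:,2]
Rt,t=go(np.array([.48,-.349,.148])-z*.13,F)
print(t)
E
```

```text
dp [0.4578, -0.3246, 0.0154] dr [-0.1484, -0.2198, -0.3568] rows 8.4 9.3
[ 0.48       -0.27051115  0.22648885]
```

Emit:
arm_command --moves '[{"delta_pos":[0,0,-0.067],"delta_rot":[0,0,0]},{"delta_pos":[0,0,-0.133],"delta_rot":[0,0,0]},{"delta_pos":[0.05,-0.04,-0.19],"delta_rot":[-0.015,-0.022,-0.036]},{"delta_pos":[0.1,-0.08,-0.2],"delta_rot":[-0.03,-0.045,-0.07]},{"delta_pos":[0.15,-0.11,-0.2],"delta_rot":[-0.045,-0.066,-0.108]}]' --grip 1

```text
clock: 0.6
tcp_pos: [0.3246, -0.5109, 0.392]
tcp_rot: [0.927, 0.353, -0.088, 0.092]
force: [1.8, -0.3, -0.1]
width: 0.994
gripper_force: 0.0
```

```bash
python3 - <<'E'
from plan import *
o=get_obs();print(o["tcp_pos"],o["joints"].round(3))
F=frame([0,-1,-1],[1,0,0]); z=F.as_matrix()[:,2]
Rt,t=go(np.array([.48,-.349,.148])-z*.13+[0,.05,.08],F)
print(t)
E
```

```text
[ 0.32464857 -0.51088948  0.39198781] [-0.923 -0.009  1.652 -0.225  1.373 -0.049]
dp [0.4253, -0.1578, -0.0002] dr [-0.101, -0.1514, -0.2492] rows 6.8 6.5
[ 0.48       -0.22051115  0.30648885]
```

Emit:
arm_command --moves '[{"delta_pos":[0.4253,-0.1578,0],"delta_rot":[-0.101,-0.1514,-0.2492]},{"delta_pos":[0.4253,-0.1578,0],"delta_rot":[-0.101,-0.1514,-0.2492]},{"delta_pos":[0.4253,-0.1578,0],"delta_rot":[-0.101,-0.1514,-0.2492]},{"delta_pos":[0.4253,-0.1578,0],"delta_rot":[-0.101,-0.1514,-0.2492]},{"delta_pos":[0.4253,-0.1578,0],"delta_rot":[-0.101,-0.1514,-0.2492]}]'

```text
clock: 1.1
tcp_pos: [0.4391, -0.2949, 0.3266]
tcp_rot: [0.731, 0.598, -0.233, 0.233]
force: [1.1, -0.3, -0.1]
width: 1.0
gripper_force: 0.0
```

```bash
python3 - <<'E'
from plan import *
o=get_obs();print(o["tcp_pos"],o["joints"].round(3))
F=frame([0,-1,-1],[1,0,0]); z=F.as_matrix()[:,2]
Rt,t=go(np.array([.48,-.349,.148])-z*.13,F)
print(t)
E
```

```text
[ 0.43911115 -0.29494059  0.32664392] [-0.235 -0.146  2.01  -0.704  1.258  0.181]
dp [0.1171, 0.0396, 0.0812] dr [-0.0227, -0.0355, -0.0551] rows 2.2 1.5
[ 0.48       -0.27051115  0.22648885]
```

Emit:
arm_command --moves '[{"delta_pos":[0.07,0.025,0.03],"delta_rot":[-0.0227,-0.0355,-0.0551]},{"delta_pos":[0.1171,0.0396,0.0812],"delta_rot":[-0.0227,-0.0355,-0.0551]},{"delta_pos":[0.1171,0.0396,0.0812],"delta_rot":[-0.0227,-0.0355,-0.0551]},{"delta_pos":[0.1171,0.0396,0.0812],"delta_rot":[-0.0227,-0.0355,-0.0551]},{"delta_pos":[0.1171,0.0396,0.0812],"delta_rot":[-0.0227,-0.0355,-0.0551]}]'

```text
clock: 1.6
tcp_pos: [0.4802, -0.2736, 0.2287]
tcp_rot: [0.656, 0.651, -0.27, 0.269]
force: [-0.2, 0.1, 1.6]
width: 1.003
gripper_force: 0.0
```

```bash
python3 - <<'E'
from plan import *
f=snap("wrist","w1");cv2.imwrite("pics/w1b.png",cv2.resize(f,(640,480)))
o=get_obs();print(o["tcp_pos"],o["joints"].round(3),o["force"].round(1))
F=frame([0,-1,-1],[1,0,0])
go([.48,-.349,.148],F)
for P in ([.48,-.349,.18],[.48,-.349,0],[.48,-.349,.148]): print(proj("w1",P)*1.25)
E
```

```text
[ 0.4805871  -0.27383222  0.22962077] [-0.122 -0.005  2.117 -0.893  1.119  0.337] [0.2 0.2 0.1]
dp [0.0057, -0.0003, 0.1732] dr [-0.0009, -0.0007, -0.0027] rows 2.6 0.1
[321.86587468 269.18841943]
[321.62019868  86.33543418]
[321.81128223 228.55607441]
```

View pics/w1b.png

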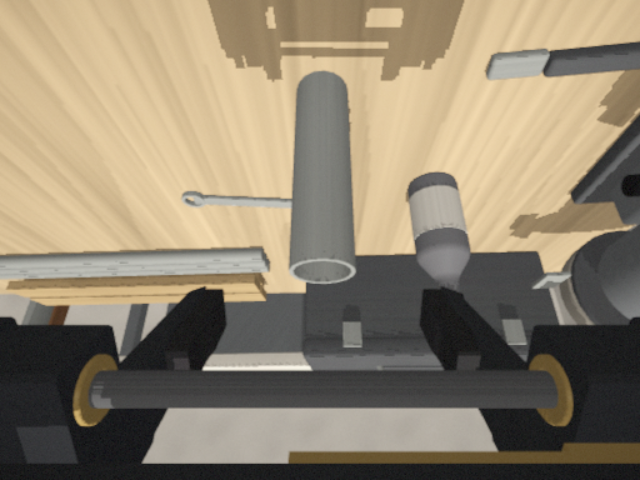

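The wrist view shows the pipe's top ring at (322,270), against a prediction of (322,269), so the pose is good. Now I'll go in and grip.

Emit:
arm_command --moves '[{"delta_pos":[0.0057,0,0.05],"delta_rot":[0,0,-0.0027]},{"delta_pos":[0.0057,0,0.1],"delta_rot":[0,0,-0.0027]},{"delta_pos":[0.0057,0,0.145],"delta_rot":[0,0,-0.0027]},{"delta_pos":[0.0057,0,0.1732],"delta_rot":[0,0,-0.0027]},{"delta_pos":[0.0057,0,0.1732],"delta_rot":[0,0,-0.0027]}]'

```text
clock: 2.15
tcp_pos: [0.478, -0.3639, 0.1324]
tcp_rot: [0.655, 0.653, -0.272, 0.267]
force: [-1.3, 0.6, 0.6]
width: 1.001
gripper_force: 0.0
```

Emit:
arm_command --moves '[{"delta_pos":[0,0,0],"delta_rot":[0,0,0]},{"delta_pos":[0,0,0],"delta_rot":[0,0,0]},{"delta_pos":[0,0,0],"delta_rot":[0,0,0]},{"delta_pos":[0,0,0],"delta_rot":[0,0,0]},{"delta_pos":[0,0,0],"delta_rot":[0,0,0]}]' --grip -1

```text
clock: 2.65
tcp_pos: [0.4797, -0.3606, 0.1323]
tcp_rot: [0.653, 0.655, -0.271, 0.268]
force: [-0.0, 0.7, 0.2]
width: 0.569
gripper_force: 0.0
```

```bash
python3 - <<'E'
from plan import *
o=get_obs();print(o["tcp_pos"],o["joints"].round(3),o["force"].round(1),o["width"],o["gripper_force"])
F=frame([0,-1,-1],[1,0,0])
go([.48,-.349,.148],F)
E
```

```text
[ 0.47965705 -0.36062873  0.13227773] [-0.296  0.155  2.159 -1.053  0.89   0.427] [-0.   0.7  0.2] 0.5688503859485674 0.0
dp [-0.0039, 0.0004, -0.0005] dr [-0.0008, -0.0009, 0.0014] rows 0.1 0.0
```

Emit:
arm_command --moves '[{"delta_pos":[0,0,0],"delta_rot":[0,0,0]},{"delta_pos":[0,0,0],"delta_rot":[0,0,0]},{"delta_pos":[0,0,0],"delta_rot":[0,0,0]},{"delta_pos":[0,0,0],"delta_rot":[0,0,0]},{"delta_pos":[0,0,0],"delta_rot":[0,0,0]}]'

```text
clock: 3.15
tcp_pos: [0.4795, -0.3611, 0.1321]
tcp_rot: [0.653, 0.655, -0.271, 0.268]
force: [-0.8, 1.6, 4.0]
width: 0.541
gripper_force: 30.0
```

```bash
python3 - <<'E'
from plan import *
o=get_obs();print(o["tcp_pos"],o["width"],o["gripper_force"])
F=frame([0,-1,-1],[1,0,0])
go([.48,-.349,.298],F)
yaw=-.085; c,s=np.cos(yaw),np.sin(yaw); ex=np.array([c,s,0]);ey=np.array([-s,c,0])
G=frame(ey-[0,0,1],ex)
J=np.array([.545,-.055,.075])
go(J-.058*ey+[0,0,.10],G)
E
```

```text
[ 0.47951409 -0.36114043  0.13209915] 0.540885511391765 30.001597674563527
dp [-0.1446, -0.0004, -0.1429] dr [-0.001, -0.0008, 0.0013] rows 3.0 0.0
dp [0.2194, 0.0823, -0.2742] dr [-0.0019, 0.4989, 0.0303] rows 5.4 10.5
```

Emit:
arm_command --moves '[{"delta_pos":[-0.02,0,-0.02],"delta_rot":[0,0,0]},{"delta_pos":[-0.05,0,-0.05],"delta_rot":[0,0,0]},{"delta_pos":[-0.09,0,-0.09],"delta_rot":[0,0,0]},{"delta_pos":[-0.125,0,-0.125],"delta_rot":[0,0,0]},{"delta_pos":[-0.145,0,-0.145],"delta_rot":[0,0,0]}]'

```text
clock: 3.65
tcp_pos: [0.4803, -0.3614, 0.2873]
tcp_rot: [0.653, 0.654, -0.271, 0.268]
force: [0.6, 0.1, -2.9]
width: 0.541
gripper_force: 30.0
```

```bash
cat > st.py <<'E'
from plan import *
o=get_obs();print(o["clock"],o["tcp_pos"].round(4),o["joints"].round(3),o["force"].round(1),round(o["width"],3),round(o["gripper_force"],1))
yaw=-.085; c,s=np.cos(yaw),np.sin(yaw); ex=np.array([c,s,0]);ey=np.array([-s,c,0]);ez=np.array([0,0,1.])
G=frame(ey-ez,ex)
J=np.array([.545,-.055,.075])
E
python3 - <<'E'
from st import *
go(np.array([.5,-.27,.30]),G)
E
```

```text
3.65 [ 0.4803 -0.3614  0.2873] [-0.298 -0.038  2.034 -0.876  1.071  0.112] [ 0.6  0.1 -2.9] 0.541 30.0
dp [0.0998, 0.0278, -0.0978] dr [-0.0014, 0.4985, 0.0301] rows 2.1 10.5
```

Rotate over about 3 calls.

Emit:
arm_command --moves '[{"delta_pos":[0.01,0.003,-0.01],"delta_rot":[0,0.035,0.002]},{"delta_pos":[0.02,0.006,-0.02],"delta_rot":[0,0.07,0.004]},{"delta_pos":[0.03,0.009,-0.03],"delta_rot":[0,0.105,0.006]},{"delta_pos":[0.04,0.012,-0.04],"delta_rot":[0,0.14,0.008]},{"delta_pos":[0.05,0.014,-0.049],"delta_rot":[0,0.175,0.01]}]'

```text
clock: 4.15
tcp_pos: [0.4902, -0.3078, 0.2838]
tcp_rot: [0.712, 0.693, -0.078, 0.082]
force: [-0.3, -0.4, -2.9]
width: 0.541
gripper_force: 30.0
```

```bash
python3 - <<'E'
from st import *
go(np.array([.5,-.25,.30]),G)
E
```

```text
4.15 [ 0.4902 -0.3078  0.2838] [-0.488 -0.011  1.844 -0.213  1.206 -0.395] [-0.3 -0.4 -2.9] 0.541 30.0
dp [0.092, 0.0121, -0.0249] dr [-0.0027, 0.3218, 0.0195] rows 1.4 6.8
```

Emit:
arm_command --moves '[{"delta_pos":[0.02,0.003,-0.005],"delta_rot":[0,0.04,0.002]},{"delta_pos":[0.035,0.005,-0.01],"delta_rot":[0,0.08,0.004]},{"delta_pos":[0.05,0.007,-0.014],"delta_rot":[0,0.12,0.007]},{"delta_pos":[0.06,0.009,-0.018],"delta_rot":[0,0.16,0.01]},{"delta_pos":[0.07,0.01,-0.02],"delta_rot":[0,0.2,0.012]}]'

```text
clock: 4.65
tcp_pos: [0.4994, -0.2545, 0.287]
tcp_rot: [0.714, 0.671, 0.147, -0.134]
force: [0.1, 0.5, -3.9]
width: 0.538
gripper_force: 30.0
```

```bash
python3 - <<'E'
from st import *
go(J-.058*ey+.14*ez,G)
E
```

```text
4.65 [ 0.4994 -0.2545  0.287 ] [-0.71   0.155  1.695  0.321  1.539 -0.697] [ 0.1  0.5 -3.9] 0.538 30.0
dp [0.1487, 0.0418, 0.1871] dr [-0.0021, 0.1222, 0.0067] rows 3.6 2.6
```

Emit:
arm_command --moves '[{"delta_pos":[0.03,0.01,0.02],"delta_rot":[0,0.03,0.002]},{"delta_pos":[0.06,0.02,0.07],"delta_rot":[-0.001,0.06,0.004]},{"delta_pos":[0.1,0.03,0.12],"delta_rot":[-0.002,0.09,0.006]},{"delta_pos":[0.13,0.038,0.16],"delta_rot":[-0.002,0.1222,0.0067]},{"delta_pos":[0.1487,0.0418,0.1871],"delta_rot":[-0.0021,0.1222,0.0067]}]'

```text
clock: 5.15
tcp_pos: [0.539, -0.0984, 0.1957]
tcp_rot: [0.682, 0.623, 0.279, -0.261]
force: [-0.8, 0.1, -3.2]
width: 0.539
gripper_force: 30.0
```

```bash
python3 - <<'E'
from st import *
f=snap("wrist","w2")
s=snap("scene","s2");d=snap("side","d2")
a=cv2.resize(f[60:330],(512,270)); 
s=cv2.convertScaleAbs(s[130:240,180:290],alpha=1.5);d=d[100:230,190:320]
b=np.hstack([cv2.resize(s,(300,300),interpolation=cv2.INTER_CUBIC),cv2.resize(d,(300,300),interpolation=cv2.INTER_CUBIC)])
a=cv2.copyMakeBorder(a,0,0,0,88,cv2.BORDER_CONSTANT)
cv2.imwrite("pics/m2.png",np.vstack([a,b]))
go(J-.058*ey+.04*ez,G)
for q in ((-28,-37,77),(-37,28,77),(37,-28,77),(37,28,77),(-80,34,75),(-80,-34,75)):
    q=np.array([q[0] if abs(q[0])!=28 else -37,q[1] if abs(q[1])!=37 else -28,q[2]])/1000
    P=np.array([J[0],J[1],0])+q[0]*ex+q[1]*ey+q[2]*ez
    print(q,proj("w2",P).round(0))
E
```

```text
5.15 [ 0.539  -0.0984  0.1957] [-0.616  0.285  1.855  0.654  1.494 -0.748] [-0.8  0.1 -3.2] 0.539 30.0
dp [-0.0917, 0.0029, 0.091] dr [-0.0016, 0.0011, -0.0008] rows 1.9 0.0
[-0.037 -0.028  0.077] [221. 265.]
[-0.037  0.028  0.077] [224. 210.]
[ 0.037 -0.028  0.077] [299. 264.]
[0.037 0.028 0.077] [296. 210.]
[-0.08   0.034  0.075] [184. 206.]
[-0.08  -0.034  0.075] [176. 272.]
```

View pics/m2.png

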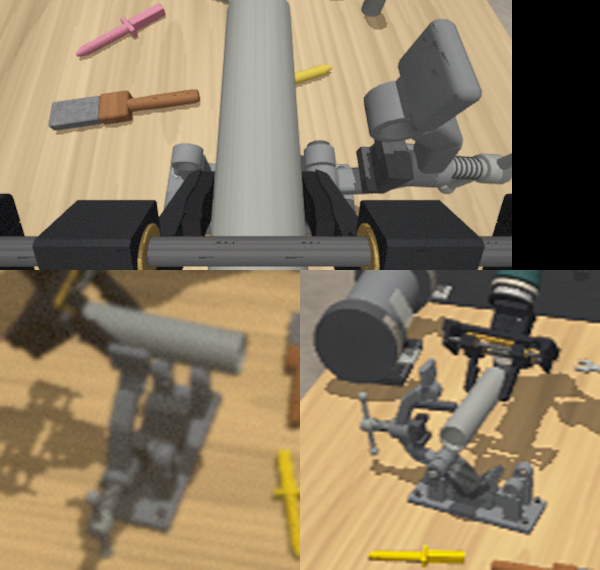

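The wrist view shows the far lug centred at column 188 (predicted 184) and the hinge lug at 319 (predicted 314.5). That puts the vise about 4 mm further along +x than I assumed. The pipe is level and over the V. I'll correct for this and lower it.

```bash
sed -i 's/^J=.*/J=np.array([.549,-.055,.075])/' st.py; python3 - <<'E'
from st import *
go(J-.058*ey+.03*ez,G)
E
```

```text
5.3 [ 0.5396 -0.0986  0.1984] [-0.615  0.282  1.853  0.652  1.496 -0.748] [ 0.5 -0.8 -2.2] 0.536 30.0
dp [-0.1007, 0.0083, 0.1007] dr [-0.0016, 0.0011, -0.0008] rows 2.1 0.0
```

Emit:
arm_command --moves '[{"delta_pos":[-0.02,0.008,0.02],"delta_rot":[0,0,0]},{"delta_pos":[-0.05,0.008,0.05],"delta_rot":[0,0,0]},{"delta_pos":[-0.075,0.008,0.075],"delta_rot":[0,0,0]},{"delta_pos":[-0.093,0.008,0.093],"delta_rot":[0,0,0]},{"delta_pos":[-0.1,0.008,0.1],"delta_rot":[0,0,0]}]'

```text
clock: 5.8
tcp_pos: [0.5466, -0.1014, 0.0937]
tcp_rot: [0.681, 0.625, 0.28, -0.258]
force: [-0.1, -0.2, -2.8]
width: 0.536
gripper_force: 30.0
```

```bash
python3 - <<'E'
from st import *
go(J-.058*ey+.005*ez,G)
E
```

```text
5.8 [ 0.5466 -0.1014  0.0937] [-0.613  0.422  1.89   0.672  1.351 -0.858] [-0.1 -0.2 -2.8] 0.536 30.0
dp [-0.0237, -0.0019, 0.0275] dr [-0.0003, 0.0015, -0.0004] rows 0.5 0.0
```

Emit:
arm_command --moves '[{"delta_pos":[-0.005,-0.002,0.007],"delta_rot":[0,0,0]},{"delta_pos":[-0.01,-0.002,0.013],"delta_rot":[0,0,0]},{"delta_pos":[-0.015,-0.002,0.018],"delta_rot":[0,0,0]},{"delta_pos":[-0.02,-0.002,0.023],"delta_rot":[0,0,0]},{"delta_pos":[-0.024,-0.002,0.027],"delta_rot":[0,0,0]}]'

```text
clock: 6.3
tcp_pos: [0.5457, -0.0994, 0.0705]
tcp_rot: [0.68, 0.626, 0.281, -0.258]
force: [-10.3, -9.4, 20.2]
width: 0.536
gripper_force: 30.0
```

```bash
python3 - <<'E'
from st import *
go(J-.058*ey,G)
E
```

```text
6.3 [ 0.5457 -0.0994  0.0705] [-0.612  0.454  1.9    0.68   1.321 -0.888] [-10.3  -9.4  20.2] 0.536 30.0
dp [-0.0084, -0.0007, 0.0084] dr [-0.0004, 0.0007, 0.0007] rows 0.2 0.0
```

Emit:
arm_command --moves '[{"delta_pos":[0,-0.002,0],"delta_rot":[0,0,0]},{"delta_pos":[0,-0.004,0],"delta_rot":[0,0,0]},{"delta_pos":[0,-0.005,0],"delta_rot":[0,0,0]},{"delta_pos":[0,-0.005,0],"delta_rot":[0,0,0]},{"delta_pos":[0,-0.005,0],"delta_rot":[0,0,0]}]'

```text
clock: 6.8
tcp_pos: [0.5442, -0.0994, 0.0696]
tcp_rot: [0.681, 0.625, 0.282, -0.256]
force: [4.0, 0.8, 4.0]
width: 0.537
gripper_force: 30.0
```

```bash
python3 - <<'E'
from st import *
print(o["ft_torque"])
go(J-.058*ey,G)
s=snap("scene","s3");d=snap("side","d3")
s=cv2.convertScaleAbs(s[150:240,190:280],alpha=1.6);d=d[120:220,220:320]
cv2.imwrite("pics/m3.png",np.hstack([cv2.resize(s,(400,400),interpolation=cv2.INTER_CUBIC),cv2.resize(d,(400,400),interpolation=cv2.INTER_CUBIC)]))
E
```

```text
6.8 [ 0.5442 -0.0994  0.0696] [-0.614  0.45   1.907  0.682  1.314 -0.891] [4.  0.8 4. ] 0.537 30.0
[ 0.3025152  -0.72850885 -0.78247271]
dp [-0.0075, 0.0014, 0.0077] dr [0.0012, 0.0015, 0.0004] rows 0.2 0.0
```

View pics/m3.png

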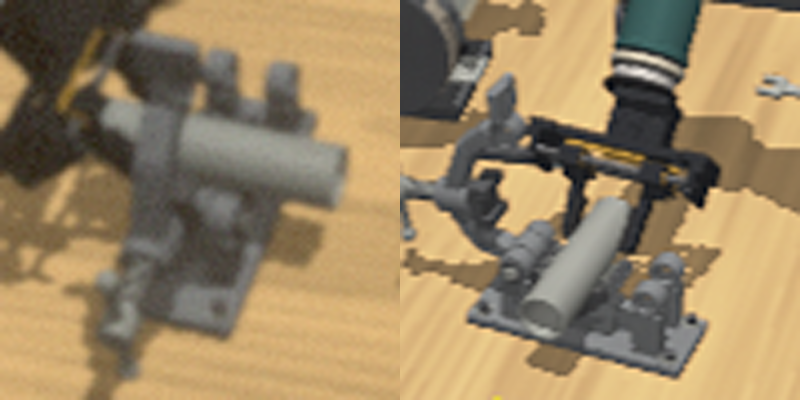

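The pipe is in the V area. Its free end shows at scene (265.8,190) and side (255.8,198); I'll triangulate from those.

```bash
cat >> h.py <<'E'
def tri(obs):
    A=0;b=0;L=[]
    for f,u in obs:
        p,v=ray(f,u);v=v/np.linalg.norm(v);M=np.eye(3)-np.outer(v,v);A=A+M;b=b+M@p;L.append((p,v))
    X=np.linalg.solve(A,b);return X,[round(float(np.linalg.norm((np.eye(3)-np.outer(v,v))@(X-p))),4) for p,v in L]
E
python3 - <<'E'
from st import *
X,r=tri([("s3",(265.8,190)),("d3",(255.8,198))]);print(X,r, "expect",J+.09*ey)
T=tm(o);g=T[:3,3]-.019*T[:3,2];print("grasp",g,"axis",(X-g)/np.linalg.norm(X-g),np.linalg.norm(X-g), ey)
E
```

```text
6.9 [ 0.5441 -0.0994  0.0696] [-0.614  0.45   1.907  0.682  1.314 -0.891] [5.5 1.4 4.5] 0.54 30.0
[0.55587265 0.02950064 0.0753027 ] [0.003, 0.003] expect [0.55664079 0.03467507 0.075     ]
grasp [ 0.54293516 -0.11273643  0.08308927] axis [ 0.09044893  0.99441215 -0.05443768] 0.14303633883832056 [0.08489768 0.99638967 0.        ]
```

Emit:
arm_command --moves '[{"delta_pos":[-0.002,0.001,0.002],"delta_rot":[0,0,0]},{"delta_pos":[-0.003,0.001,0.003],"delta_rot":[0,0,0]},{"delta_pos":[-0.004,0.0015,0.004],"delta_rot":[0,0,0]},{"delta_pos":[-0.005,0.0015,0.005],"delta_rot":[0,0,0]},{"delta_pos":[-0.005,0.0015,0.005],"delta_rot":[0,0,0]}]'

```text
clock: 7.4
tcp_pos: [0.5443, -0.1005, 0.0674]
tcp_rot: [0.68, 0.626, 0.282, -0.257]
force: [-4.2, -8.0, 21.1]
width: 0.538
gripper_force: 30.0
```

Emit:
arm_command --moves '[{"delta_pos":[0.001,0,-0.001],"delta_rot":[0,0,0]},{"delta_pos":[0.001,0,-0.001],"delta_rot":[0,0,0]},{"delta_pos":[0.001,0,-0.001],"delta_rot":[0,0,0]},{"delta_pos":[0.001,0,-0.001],"delta_rot":[0,0,0]},{"delta_pos":[0.001,0,-0.001],"delta_rot":[0,0,0]}]' --grip 0.6

```text
clock: 7.9
tcp_pos: [0.5408, -0.0988, 0.0628]
tcp_rot: [0.681, 0.626, 0.279, -0.259]
force: [-5.8, -3.4, 2.1]
width: 0.797
gripper_force: 2.7
```

```bash
python3 - <<'E'
from st import *
s=snap("scene","s4");d=snap("side","d4")
s=cv2.convertScaleAbs(s[150:240,190:280],alpha=1.6);d=d[120:220,220:320]
cv2.imwrite("pics/m4.png",np.hstack([cv2.resize(s,(400,400),interpolation=cv2.INTER_CUBIC),cv2.resize(d,(400,400),interpolation=cv2.INTER_CUBIC)]))
E
```

```text
7.9 [ 0.5408 -0.0988  0.0628] [-0.614  0.459  1.909  0.677  1.31  -0.895] [-5.8 -3.4  2.1] 0.797 2.7
```

Emit:
arm_command --moves '[{"delta_pos":[0,0,-0.01],"delta_rot":[0,0,0]},{"delta_pos":[0,0,-0.03],"delta_rot":[0,0,0]},{"delta_pos":[0,0,-0.07],"delta_rot":[0,0,0]},{"delta_pos":[0,0,-0.12],"delta_rot":[0,0,0]},{"delta_pos":[0,0,-0.16],"delta_rot":[0,0,0]}]'

```text
clock: 8.5
tcp_pos: [0.5366, -0.1853, 0.1513]
tcp_rot: [0.681, 0.626, 0.28, -0.256]
force: [0.3, -0.2, -0.2]
width: 0.801
gripper_force: 0.0
```

```bash
python3 - <<'E'
from st import *
s=snap("scene","s5");d=snap("side","d5");f=snap("wrist","w5")
s=cv2.convertScaleAbs(s[150:240,190:280],alpha=1.6);d=d[120:220,220:320]
cv2.imwrite("pics/m5.png",np.vstack([np.hstack([cv2.resize(s,(400,400),interpolation=cv2.INTER_CUBIC),cv2.resize(d,(400,400),interpolation=cv2.INTER_CUBIC)]),cv2.resize(f[100:300],(800,312))[:200]]))
def P(q): return J*[1,1,0]+q[0]*ex+q[1]*ey+q[2]*ez
for n,q in dict(end=(0,.09,.075),lug1=(-.08,.034,.075),lug2=(-.08,-.034,.075),hinge=(.056,.034,.075)).items():print(n,[proj(k,P(q)).round(1).tolist() for k in("s5","d5","w5")])
E
```

```text
8.5 [ 0.5366 -0.1853  0.1513] [-0.725  0.412  1.773  0.601  1.503 -0.855] [ 0.3 -0.2 -0.2] 0.801 0.0
end [[266.9, 189.7], [254.6, 199.4], [255.0, 71.8]]
lug1 [[256.8, 168.8], [280.3, 195.9], [178.9, 109.9]]
lug2 [[237.1, 164.8], [286.7, 185.7], [170.6, 165.6]]
hinge [[244.6, 199.0], [247.0, 187.5], [308.1, 110.1]]
```

View pics/m5.png

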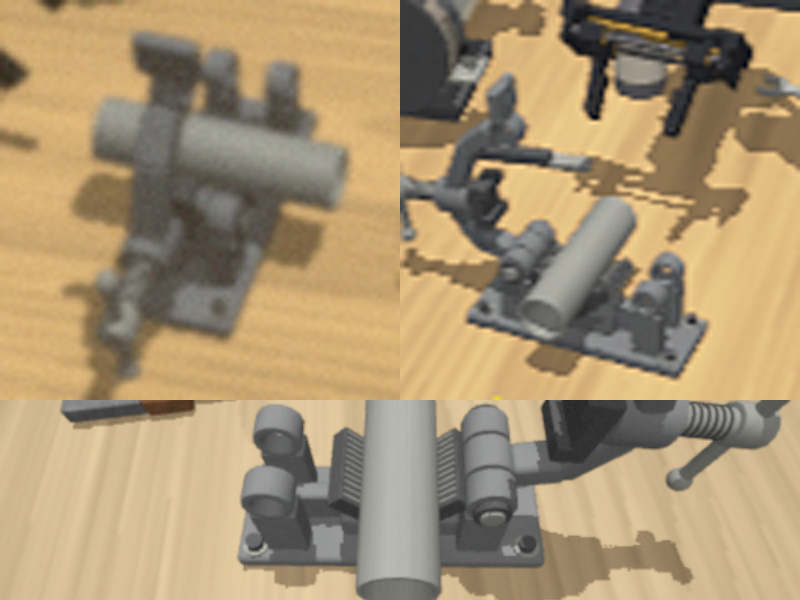

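The pipe is seated symmetrically in the V, with its end at scene (265.8,190) / side (255.2,198), within about 1.5 px of the prediction. Next is the yoke. Its tab is at scene (227.3,163) / side (245.6,143).

```bash
cat >> st.py <<'E'
D=frame(-ez,ey)
def V(x,y,z): return J*[1,1,0]+x*ex+y*ey+z*ez
def arc(phi,rho): 
    return .056-rho*np.cos(phi)+.006*np.sin(phi)+.009, .075+rho*np.sin(phi)+.006*np.cos(phi)
E
python3 - <<'E'
from st import *
X,r=tri([("s0",(227.3,163)),("d0",(245.6,143.5))]);q=X-J*[1,1,0];x,y,z=q@ex,q@ey,q[2];print(X,r,"vise",x,y,z,"phi",np.arctan2(z-.075,-(x-.056)),np.hypot(x-.056,z-.075))
# shapes for the lugs in side view
go(V(-.02,-.06,.36)-[0,0,0],D,hp=0)
go(V(.15,0,.34),D,hp=0)
E
```

```text
8.65 [ 0.5374 -0.1858  0.1512] [-0.725  0.412  1.773  0.602  1.5   -0.856] [ 0.4 -0.4 -0.1] 0.798 0.0
[ 0.62454136 -0.06761706  0.24206157] [0.0022, 0.0022] vise 0.07633979320354081 -0.006158221677055147 0.24206157165782624 phi 1.6919503281292694 0.16829520466236053
dp [0.2631, -0.0251, -0.1319] dr [0.1946, -0.1922, -0.4724] rows 4.4 11.4
dp [0.301, 0.2014, -0.0558] dr [0.1946, -0.1922, -0.4724] rows 5.5 11.4
```

```bash
sed -i 's/^J=.*/J=np.array([.549,-.060,.075])/' st.py; python3 - <<'E'
from st import *
go(V(.0,-.1,.38),D,hp=0)
E
```

```text
8.65 [ 0.5374 -0.1858  0.1512] [-0.725  0.412  1.773  0.602  1.5   -0.856] [ 0.4 -0.4 -0.1] 0.798 0.0
dp [0.239, 0.0024, -0.1929] dr [0.1946, -0.1922, -0.4724] rows 4.6 11.4
```

Emit:
arm_command --moves '[{"delta_pos":[0.04,0,-0.05],"delta_rot":[0.016,-0.016,-0.04]},{"delta_pos":[0.085,0,-0.1],"delta_rot":[0.033,-0.033,-0.08]},{"delta_pos":[0.13,0,-0.14],"delta_rot":[0.05,-0.05,-0.12]},{"delta_pos":[0.18,0,-0.17],"delta_rot":[0.066,-0.066,-0.16]},{"delta_pos":[0.22,0,-0.185],"delta_rot":[0.082,-0.082,-0.2]}]' --grip -1

```text
clock: 9.15
tcp_pos: [0.5381, -0.163, 0.3659]
tcp_rot: [0.445, 0.864, 0.176, -0.16]
force: [0.4, 0.8, -0.7]
width: 0.371
gripper_force: 0.0
```

```bash
python3 - <<'E'
from st import *
go(V(.15,0,.33),D,hp=0)
E
```

```text
9.15 [ 0.5381 -0.163   0.3659] [-0.536  0.194  1.527  0.334  1.766 -1.147] [ 0.4  0.8 -0.7] 0.371 0.0
dp [-0.0532, 0.2338, 0.0705] dr [0.1118, -0.1109, -0.2703] rows 3.7 6.6
```

Emit:
arm_command --moves '[{"delta_pos":[-0.01,0.045,0.0],"delta_rot":[0.017,-0.017,-0.041]},{"delta_pos":[-0.02,0.09,0.01],"delta_rot":[0.034,-0.034,-0.082]},{"delta_pos":[-0.03,0.14,0.03],"delta_rot":[0.05,-0.05,-0.122]},{"delta_pos":[-0.04,0.19,0.05],"delta_rot":[0.067,-0.067,-0.163]},{"delta_pos":[-0.053,0.234,0.07],"delta_rot":[0.084,-0.084,-0.205]}]'

```text
clock: 9.65
tcp_pos: [0.6995, -0.0715, 0.3261]
tcp_rot: [0.145, 0.988, 0.046, -0.042]
force: [0.1, -1.4, -1.4]
width: 0.005
gripper_force: 0.0
```

```bash
python3 - <<'E'
from st import *
go(V(.125,0,.29),D,hp=0)
go(V(.125,0,.23),D,hp=0)
E
```

```text
9.65 [ 0.6995 -0.0715  0.3261] [-0.18   0.336  1.359  0.089  1.534 -1.467] [ 0.1 -1.4 -1.4] 0.005 0.0
dp [0.0287, -0.0127, 0.0503] dr [0.0281, -0.0279, -0.0654] rows 0.9 1.6
dp [0.021, -0.0189, 0.1297] dr [0.0281, -0.0279, -0.0654] rows 2.0 1.6
```

Emit:
arm_command --moves '[{"delta_pos":[0.015,-0.005,0.02],"delta_rot":[0.02,-0.02,-0.045]},{"delta_pos":[0.028,-0.012,0.05],"delta_rot":[0.0281,-0.0279,-0.0654]},{"delta_pos":[0.024,-0.016,0.09],"delta_rot":[0.0281,-0.0279,-0.0654]},{"delta_pos":[0.021,-0.019,0.13],"delta_rot":[0.0281,-0.0279,-0.0654]},{"delta_pos":[0.021,-0.019,0.13],"delta_rot":[0.0281,-0.0279,-0.0654]}]'

```text
clock: 10.15
tcp_pos: [0.6679, -0.0711, 0.2241]
tcp_rot: [0.045, 0.999, 0.001, -0.006]
force: [-0.5, 0.1, -0.4]
width: 0.005
gripper_force: 0.0
```

```bash
cat > path.py <<'E'
from st import *
import sys
def path(phis,rhos,over=0.):
    Rc=R.from_quat(o["tcp_rot"])
    w=(Rc.inv()*D).as_rotvec()/np.pi; print("dr",w.round(4).tolist())
    for ph,rh in zip(phis,rhos):
        x,z=arc(ph,rh); d=Rc.inv().apply(V(x,0,z-over)-o["tcp_pos"])/.75; print(round(ph,2),d.round(4).tolist())
E
python3 - <<'E'
from path import *
path([1.75,1.7,1.6,1.5,1.4,1.3,1.2,1.1,1.0,.9],[.165]*10)
E
```

```text
10.15 [ 0.6679 -0.0711  0.2241] [-0.144  0.275  1.617  0.002  1.262 -1.624] [-0.5  0.1 -0.4] 0.005 0.0
dr [0.0007, -0.0042, -0.0018]
1.75 [0.0257, 0.0012, -0.0159]
1.7 [0.0366, 0.0011, -0.0179]
1.6 [0.0585, 0.001, -0.0201]
1.5 [0.0805, 0.0009, -0.0202]
1.4 [0.1024, 0.0007, -0.018]
1.3 [0.1239, 0.0006, -0.0137]
1.2 [0.145, 0.0005, -0.0073]
1.1 [0.1653, 0.0003, 0.0012]
1.0 [0.1846, 0.0002, 0.0117]
0.9 [0.2028, 0.0001, 0.0241]
```

Emit:
arm_command --moves '[{"delta_pos":[0.0257,0.001,-0.016],"delta_rot":[0,-0.004,-0.002]},{"delta_pos":[0.0366,0.001,-0.018],"delta_rot":[0,-0.004,-0.002]},{"delta_pos":[0.0585,0.001,-0.02],"delta_rot":[0,-0.004,-0.002]},{"delta_pos":[0.0805,0.001,-0.02],"delta_rot":[0,-0.004,-0.002]},{"delta_pos":[0.1024,0.001,-0.018],"delta_rot":[0,-0.004,-0.002]}]'

```text
clock: 10.65
tcp_pos: [0.5993, -0.065, 0.2486]
tcp_rot: [0.043, 0.999, 0.0, 0.011]
force: [5.4, 0.4, 3.2]
width: 0.005
gripper_force: 3.1
```

```bash
python3 - <<'E'
from path import *
path([1.3,1.2,1.1,1.0,.9,.8],[.165]*6)
E
```

```text
10.65 [ 0.5993 -0.065   0.2486] [-0.151  0.108  1.769  0.003  1.243 -1.637] [5.4 0.4 3.2] 0.005 3.1
dr [0.0006, 0.007, -0.0004]
1.3 [0.0322, 0.0009, 0.0166]
1.2 [0.0534, 0.0009, 0.0223]
1.1 [0.074, 0.0009, 0.0301]
1.0 [0.0937, 0.0008, 0.0399]
0.9 [0.1123, 0.0008, 0.0517]
0.8 [0.1297, 0.0007, 0.0652]
```

Emit:
arm_command --moves '[{"delta_pos":[0.0322,0.001,0.014],"delta_rot":[0,0.006,0]},{"delta_pos":[0.0534,0.001,0.022],"delta_rot":[0,0.006,0]},{"delta_pos":[0.074,0.001,0.03],"delta_rot":[0,0.006,0]},{"delta_pos":[0.0937,0.001,0.04],"delta_rot":[0,0.006,0]},{"delta_pos":[0.1123,0.001,0.0517],"delta_rot":[0,0.006,0]}]'

```text
clock: 11.15
tcp_pos: [0.5154, -0.0572, 0.2089]
tcp_rot: [0.043, 0.999, 0.001, 0.001]
force: [3.0, 0.9, 3.3]
width: 0.007
gripper_force: 2.3
```

```bash
python3 - <<'E'
from path import *
path([.8,.7,.6,.5,.4,.3],[.166,.167,.169,.171,.173,.175])
E
```

```text
11.15 [ 0.5154 -0.0572  0.2089] [-0.16  -0.013  1.97   0.002  1.183 -1.645] [3.  0.9 3.3] 0.007 2.3
dr [0.0005, 0.0007, -0.0004]
0.8 [0.0169, 0.0, 0.0141]
0.7 [0.0336, -0.0, 0.0289]
0.6 [0.05, -0.0001, 0.0446]
0.5 [0.0648, -0.0001, 0.0621]
0.4 [0.0779, -0.0002, 0.0812]
0.3 [0.0892, -0.0002, 0.1017]
```

Emit:
arm_command --moves '[{"delta_pos":[0.017,0,0.0141],"delta_rot":[0,0,0]},{"delta_pos":[0.0336,0,0.0289],"delta_rot":[0,0,0]},{"delta_pos":[0.05,0,0.0446],"delta_rot":[0,0,0]},{"delta_pos":[0.0648,0,0.0621],"delta_rot":[0,0,0]},{"delta_pos":[0.0779,0,0.0812],"delta_rot":[0,0,0]}]'

```text
clock: 11.65
tcp_pos: [0.4567, -0.0524, 0.1471]
tcp_rot: [0.043, 0.999, 0.0, 0.0]
force: [3.0, -0.1, 2.1]
width: 0.002
gripper_force: 1.4
```

```bash
python3 - <<'E'
from path import *
path([.4,.3,.2,.1,.05,0,0],[.173,.175,.176,.177,.178,.178,.178])
path([0],[.178],over=.002)
E
```

```text
11.65 [ 0.4567 -0.0524  0.1471] [-1.690e-01 -7.100e-02  2.146e+00  1.000e-03  1.065e+00 -1.654e+00] [ 3.  -0.1  2.1] 0.002 1.4
dr [0.0003, 0.0002, -0.0004]
0.4 [-0.0008, 0.0003, -0.001]
0.3 [0.0104, 0.0003, 0.0196]
0.2 [0.0182, 0.0002, 0.0417]
0.1 [0.0239, 0.0002, 0.0647]
0.05 [0.0265, 0.0002, 0.0763]
0 [0.0272, 0.0002, 0.0882]
0 [0.0272, 0.0002, 0.0882]
dr [0.0003, 0.0002, -0.0004]
0 [0.0272, 0.0002, 0.0908]
```

Emit:
arm_command --moves '[{"delta_pos":[0.0104,0,0.0196],"delta_rot":[0,0,0]},{"delta_pos":[0.0182,0,0.0417],"delta_rot":[0,0,0]},{"delta_pos":[0.0239,0,0.0647],"delta_rot":[0,0,0]},{"delta_pos":[0.0265,0,0.0763],"delta_rot":[0,0,0]},{"delta_pos":[0.0272,0,0.086],"delta_rot":[0,0,0]}]'

```text
clock: 12.15
tcp_pos: [0.4341, -0.0503, 0.0811]
tcp_rot: [0.043, 0.999, 0.001, -0.003]
force: [-1.0, 0.4, 45.3]
width: 0.005
gripper_force: 26.5
```

```bash
python3 - <<'E'
from path import *
path([0,0],[.178]*2)
E
```

```text
12.15 [ 0.4341 -0.0503  0.0811] [-1.730e-01 -2.500e-02  2.243e+00  1.000e-03  9.290e-01 -1.658e+00] [-1.   0.4 45.3] 0.005 26.5
dr [0.0004, -0.0017, -0.0004]
0 [-0.0031, 0.0001, 0.0001]
0 [-0.0031, 0.0001, 0.0001]
```

The yoke is down on its stop: TCP z is 81 mm, as expected, at 45 N. Retreat and go to the pin.

Emit:
arm_command --moves '[{"delta_pos":[0,0,-0.03],"delta_rot":[0,0,0]},{"delta_pos":[0,0,-0.08],"delta_rot":[0,0,0]},{"delta_pos":[0,0,-0.13],"delta_rot":[0,0,0]},{"delta_pos":[0,0.03,-0.17],"delta_rot":[0,0,0]},{"delta_pos":[0,0.08,-0.2],"delta_rot":[0,0,0]}]'

```text
clock: 12.65
tcp_pos: [0.4407, 0.0086, 0.2337]
tcp_rot: [0.045, 0.999, 0.0, -0.001]
force: [0.4, 0.4, 0.1]
width: 0.002
gripper_force: 0.0
```

```bash
python3 - <<'E'
from st import *
f=snap("wrist","w6")
a=1.07
Q=frame(-ez,[np.cos(a),np.sin(a),0])
go([.52,.30,.25],Q,hp=0)
E
```

```text
12.65 [0.4407 0.0086 0.2337] [-3.800e-02 -1.880e-01  2.081e+00  1.000e-03  1.251e+00 -1.519e+00] [0.4 0.4 0.1] 0.002 0.0
dp [-0.0695, 0.3889, -0.0145] dr [0.0021, 0.0003, 0.1318] rows 5.9 2.8
```

Emit:
arm_command --moves '[{"delta_pos":[-0.0695,0.3889,-0.02],"delta_rot":[0.002,0,0.132]},{"delta_pos":[-0.0695,0.3889,-0.02],"delta_rot":[0.002,0,0.132]},{"delta_pos":[-0.0695,0.3889,-0.02],"delta_rot":[0.002,0,0.132]},{"delta_pos":[-0.0695,0.3889,-0.02],"delta_rot":[0.002,0,0.132]},{"delta_pos":[-0.0695,0.3889,-0.02],"delta_rot":[0.002,0,0.132]}]' --grip 0

```text
clock: 13.2
tcp_pos: [0.5001, 0.2337, 0.2426]
tcp_rot: [0.248, 0.969, -0.003, -0.003]
force: [0.5, -1.2, 0.8]
width: 0.437
gripper_force: 0.0
```

Emit:
arm_command --moves '[{"delta_pos":[0,0,0],"delta_rot":[0,0,0]},{"delta_pos":[0,0,0],"delta_rot":[0,0,0]},{"delta_pos":[0,0,0],"delta_rot":[0,0,0]},{"delta_pos":[0,0,0],"delta_rot":[0,0,0]},{"delta_pos":[0,0,0],"delta_rot":[0,0,0]}]'

```text
clock: 13.7
tcp_pos: [0.4997, 0.2304, 0.2424]
tcp_rot: [0.249, 0.969, -0.003, -0.003]
force: [0.8, 0.3, -0.3]
width: 0.499
gripper_force: 0.0
```

```bash
python3 - <<'E'
from st import *
f=snap("wrist","w7")
sat=cv2.cvtColor(f,cv2.COLOR_BGR2HSV)[...,1]
m=((sat<45)&(f.max(2)>70)).astype(np.uint8)
n,l,s,c=cv2.connectedComponentsWithStats(m)
for i in range(1,n):
    if s[i,4]>200:
        print(s[i],c[i].round(1),onz("w7",c[i],.008).round(4))
print(proj("w7",[.532,.294,.008]))
E
```

```text
13.7 [0.4997 0.2304 0.2424] [ 3.870e-01  3.200e-02  1.862e+00 -1.000e-03  1.257e+00 -6.800e-01] [ 0.8  0.3 -0.3] 0.499 0.0
[  40   45   64   65 1902] [69.9 76.9] [0.3001 0.0766 0.008 ]
[ 460   54   52   37 1139] [486.9  72.8] [0.5408 0.522  0.008 ]
[ 450   97   62   77 3749] [484.9 132.9] [0.6107 0.5003 0.008 ]
[ 295  108   30  115 1458] [309.1 160.1] [0.5342 0.2876 0.008 ]
[   4  200  121   97 5483] [ 59.4 243.7] [ 0.4707 -0.0871  0.008 ]
[ 153  301  211   26 3500] [277.5 311.5] [0.7302 0.1373 0.008 ]
[ 34 326  23  45 372] [ 44.6 347.6] [ 0.6092 -0.2388  0.008 ]
[312.77820075 156.32962983]
```

```bash
cat > pinm.py <<'E'
from st import *
def pin(fn,uv0,z=.010,show=True):
    f=cv2.imread(f"pics/{fn}.png");sat=cv2.cvtColor(f,cv2.COLOR_BGR2HSV)[...,1]
    m=((sat<45)&(f.max(2)>70)).astype(np.uint8);n,l,s,c=cv2.connectedComponentsWithStats(m)
    i=l[uv0[1],uv0[0]]; v,u=np.nonzero(l==i)
    P=np.array([onz(fn,(a,b),z)[:2] for a,b in zip(u,v)])
    d=np.linalg.svd(P-P.mean(0),full_matrices=False)[2][0]
    if d[0]<0:d=-d
    nrm=np.array([-d[1],d[0]]);t=(P-P.mean(0))@d;w=(P-P.mean(0))@nrm
    out=[]
    for a in np.arange(t.min(),t.max(),.004):
        k=(t>=a)&(t<a+.004); out.append((round((a+.002)*1000),round(1000*np.ptp(w[k])),round(1000*(w[k].max()+w[k].min())/2,1)))
    return P.mean(0),d,t.min(),t.max(),out
if __name__=="__main__":
    import sys
    c,d,a,b,out=pin("w7",(309,160));print(c,d,np.arctan2(d[1],d[0]),a,b);print(out)
E
python3 pinm.py
```

```text
13.75 [0.4997 0.2306 0.2425] [ 3.880e-01  3.200e-02  1.861e+00 -1.000e-03  1.257e+00 -6.800e-01] [ 0.3 -0.6  0.3] 0.496 0.0
[0.53487237 0.28683962] [ 0.88567374 -0.46430811] -0.48285324800295776 -0.06761449723211427 0.08765819650000076
[(-66, 16, np.float64(-0.3)), (-62, 16, np.float64(-0.2)), (-58, 16, np.float64(-0.1)), (-54, 16, np.float64(0.1)), (-50, 17, np.float64(0.2)), (-46, 15, np.float64(-0.3)), (-42, 15, np.float64(-0.2)), (-38, 15, np.float64(-0.0)), (-34, 15, np.float64(0.1)), (-30, 15, np.float64(0.2)), (-26, 17, np.float64(-0.2)), (-22, 17, np.float64(-0.1)), (-18, 17, np.float64(0.0)), (-14, 17, np.float64(0.2)), (-10, 30, np.float64(0.3)), (-6, 38, np.float64(0.4)), (-2, 38, np.float64(0.5)), (2, 24, np.float64(-4.0)), (6, 13, np.float64(0.1)), (10, 13, np.float64(0.3)), (14, 15, np.float64(-0.3)), (18, 15, np.float64(-0.2)), (22, 15, np.float64(-0.1)), (26, 14, np.float64(-0.6)), (30, 14, np.float64(-0.5)), (34, 14, np.float64(-0.3)), (38, 14, np.float64(-0.2)), (42, 14, np.float64(-0.1)), (46, 14, np.float64(0.1)), (50, 14, np.float64(0.2)), (54, 14, np.float64(0.3)), (58, 14, np.float64(0.4)), (62, 14, np.float64(0.5)), (66, 14, np.float64(-0.7)), (70, 13, np.float64(0.1)), (74, 13, np.float64(0.2)), (78, 11, np.float64(-0.4)), (82, 8, np.float64(-0.3)), (86, 4, np.float64(0.6))]
```

The pin measures exactly as listed: 155 mm long, with the shoulder where expected. Descend onto the handle.

```bash
cat >> st.py <<'E'
A=frame(-ez,[np.cos(1.088),np.sin(1.088),0])
E
python3 - <<'E'
from st import *
go([.4999,.3052,.10],A,hp=0)
E
```

```text
13.75 [0.4997 0.2306 0.2425] [ 3.880e-01  3.200e-02  1.861e+00 -1.000e-03  1.257e+00 -6.800e-01] [ 0.3 -0.6  0.3] 0.496 0.0
dp [0.0468, 0.0888, 0.1896] dr [-0.0024, -0.0016, -0.0063] rows 3.2 0.1
```

Emit:
arm_command --moves '[{"delta_pos":[0.02,0.03,0.06],"delta_rot":[-0.002,-0.002,-0.006]},{"delta_pos":[0.035,0.065,0.12],"delta_rot":[-0.002,-0.002,-0.006]},{"delta_pos":[0.0468,0.0888,0.18],"delta_rot":[-0.002,-0.002,-0.006]},{"delta_pos":[0.0468,0.0888,0.19],"delta_rot":[-0.002,-0.002,-0.006]},{"delta_pos":[0.0468,0.0888,0.19],"delta_rot":[-0.002,-0.002,-0.006]}]'

```text
clock: 14.25
tcp_pos: [0.4979, 0.305, 0.097]
tcp_rot: [0.238, 0.971, -0.003, -0.002]
force: [-0.4, 0.0, -0.1]
width: 0.504
gripper_force: 0.0
```

```bash
python3 - <<'E'
from st import *
f=snap("wrist","w8")
import pinm
for uv in [tuple(proj("w8",[.52,.295,.016]).astype(int))]:
    print(uv,[x if i<4 else x[::3] for i,x in enumerate(pinm.pin("w8",uv))])
go([.4999,.3052,.004],A,hp=0)
E
```

```text
14.25 [0.4979 0.305  0.097 ] [ 0.508  0.225  1.931 -0.002  0.993 -0.58 ] [-0.4  0.  -0.1] 0.504 0.0
(np.int64(259), np.int64(223)) [array([0.52753197, 0.29060349]), array([ 0.88739536, -0.46100919]), np.float64(-0.06034454458654627), np.float64(0.07005135995814835), [(-58, 15, np.float64(0.2)), (-46, 15, np.float64(0.1)), (-34, 15, np.float64(0.1)), (-22, 15, np.float64(0.1)), (-10, 15, np.float64(-0.4)), (2, 37, np.float64(-0.0)), (14, 14, np.float64(-0.0)), (26, 15, np.float64(-0.1)), (38, 15, np.float64(-0.1)), (50, 15, np.float64(-0.1)), (62, 15, np.float64(-0.2))]]
dp [-0.0005, 0.0002, 0.1272] dr [-0.001, 0.0001, 0.0002] rows 1.9 0.0
```

Emit:
arm_command --moves '[{"delta_pos":[0,0,0.04],"delta_rot":[0,0,0]},{"delta_pos":[0,0,0.08],"delta_rot":[0,0,0]},{"delta_pos":[0,0,0.11],"delta_rot":[0,0,0]},{"delta_pos":[0,0,0.122],"delta_rot":[0,0,0]},{"delta_pos":[0,0,0.126],"delta_rot":[0,0,0]}]'

```text
clock: 14.8
tcp_pos: [0.501, 0.306, 0.0063]
tcp_rot: [0.239, 0.971, -0.0, 0.001]
force: [-0.1, 0.2, 1.0]
width: 0.502
gripper_force: 0.0
```

Emit:
arm_command --moves '[{"delta_pos":[0,0,0],"delta_rot":[0,0,0]},{"delta_pos":[0,0,0],"delta_rot":[0,0,0]},{"delta_pos":[0,0,0],"delta_rot":[0,0,0]},{"delta_pos":[0,0,0],"delta_rot":[0,0,0]},{"delta_pos":[0,0,0],"delta_rot":[0,0,0]}]' --grip -1

```text
clock: 15.3
tcp_pos: [0.5004, 0.3064, 0.0062]
tcp_rot: [0.239, 0.971, -0.001, 0.001]
force: [-1.4, -1.7, 5.4]
width: 0.175
gripper_force: 29.9
```

Emit:
arm_command --moves '[{"delta_pos":[0,0,0],"delta_rot":[0,0,0]},{"delta_pos":[0,0,0],"delta_rot":[0,0,0]},{"delta_pos":[0,0,0],"delta_rot":[0,0,0]},{"delta_pos":[0,0,0],"delta_rot":[0,0,0]},{"delta_pos":[0,0,0],"delta_rot":[0,0,0]}]'

```text
clock: 15.8
tcp_pos: [0.5004, 0.3064, 0.0062]
tcp_rot: [0.239, 0.971, -0.001, 0.001]
force: [-1.1, -1.3, 6.6]
width: 0.181
gripper_force: 29.9
```

```bash
python3 - <<'E'
from st import *
go([.4999,.3052,.19],A,hp=0)
I=frame(-ez,ex)
go(V(-.08,.034+.040+.13,.17),I,hp=0)
E
```

```text
15.8 [0.5004 0.3064 0.0062] [ 0.508  0.345  1.977 -0.003  0.82  -0.579] [-1.1 -1.3  6.6] 0.181 29.9
dp [-0.0006, -0.0019, -0.2451] dr [-0.0002, 0.0006, 0.0003] rows 3.7 0.0
dp [-0.0807, -0.1934, -0.2182] dr [0.0001, 0.0006, 0.3737] rows 4.5 7.8
```

Emit:
arm_command --moves '[{"delta_pos":[0,0,-0.03],"delta_rot":[0,0,0]},{"delta_pos":[0,0,-0.08],"delta_rot":[0,0,0.03]},{"delta_pos":[-0.01,-0.03,-0.13],"delta_rot":[0,0,0.075]},{"delta_pos":[-0.03,-0.07,-0.18],"delta_rot":[0,0,0.12]},{"delta_pos":[-0.05,-0.12,-0.21],"delta_rot":[0,0,0.165]}]'

```text
clock: 16.3
tcp_pos: [0.4925, 0.2099, 0.1656]
tcp_rot: [0.481, 0.877, 0.001, 0.002]
force: [1.3, 0.7, -2.2]
width: 0.173
gripper_force: 29.9
```

```bash
python3 - <<'E'
from st import *
I=frame(-ez,ex)
go(V(-.08,.20,.17),I,hp=0)
E
```

```text
16.3 [0.4925 0.2099 0.1656] [ 3.570e-01  5.700e-02  1.983e+00 -1.000e-03  1.098e+00 -2.090e-01] [ 1.3  0.7 -2.2] 0.173 29.9
dp [-0.0673, -0.0527, -0.0059] dr [0.0014, 0.0003, 0.2075] rows 1.3 4.3
```

Emit:
arm_command --moves '[{"delta_pos":[-0.02,-0.01,0],"delta_rot":[0,0,0.045]},{"delta_pos":[-0.035,-0.025,0],"delta_rot":[0,0,0.09]},{"delta_pos":[-0.05,-0.04,-0.003],"delta_rot":[0.001,0,0.135]},{"delta_pos":[-0.067,-0.053,-0.006],"delta_rot":[0.001,0,0.18]},{"delta_pos":[-0.067,-0.053,-0.006],"delta_rot":[0.001,0,0.2075]}]'

```text
clock: 16.8
tcp_pos: [0.4842, 0.1441, 0.1668]
tcp_rot: [0.737, 0.675, -0.002, -0.0]
force: [0.1, 0.3, -3.3]
width: 0.176
gripper_force: 29.9
```

```bash
python3 - <<'E'
from st import *
for n in("wrist","scene","side"): snap(n,n[:2]+"9")
w=cv2.imread("pics/wr9.png");s=cv2.imread("pics/sc9.png");d=cv2.imread("pics/si9.png")
T=tm(o)
print("lug1 pred",[proj(k,V(-.08,.034,.075)).round(1).tolist() for k in("wr9","sc9","si9")])
print("lug2 pred",[proj(k,V(-.08,-.034,.075)).round(1).tolist() for k in("wr9","sc9","si9")])
print("nose pred",[proj(k,T[:3,3]+T[:3,:3]@[.127,0,-.002]).round(1).tolist() for k in("wr9","sc9","si9")], T[:3,0])
s=cv2.convertScaleAbs(s[140:240,220:345],alpha=1.6);d=d[140:240,210:310]
a=np.hstack([cv2.resize(s,(375,300),interpolation=cv2.INTER_CUBIC),cv2.resize(d,(400,300),interpolation=cv2.INTER_CUBIC)])
b=cv2.resize(w[0:200],(768,300));b=cv2.copyMakeBorder(b,0,0,0,7,cv2.BORDER_CONSTANT)
cv2.imwrite("pics/m9.png",np.vstack([a,b]))
E
```

```text
16.8 [0.4842 0.1441 0.1668] [ 2.410e-01  3.000e-03  2.036e+00 -2.000e-03  1.107e+00  3.300e-01] [ 0.1  0.3 -3.3] 0.176 29.9
lug1 pred [[259.9, 342.2], [255.3, 168.5], [280.7, 195.1]]
lug2 pred [[260.0, 390.2], [235.7, 164.6], [287.1, 185.0]]
nose pred [[255.3, -20.2], [348.3, 165.1], [248.4, 224.2]] [ 0.0874163   0.99616609 -0.00339205]
```

View pics/m9.png

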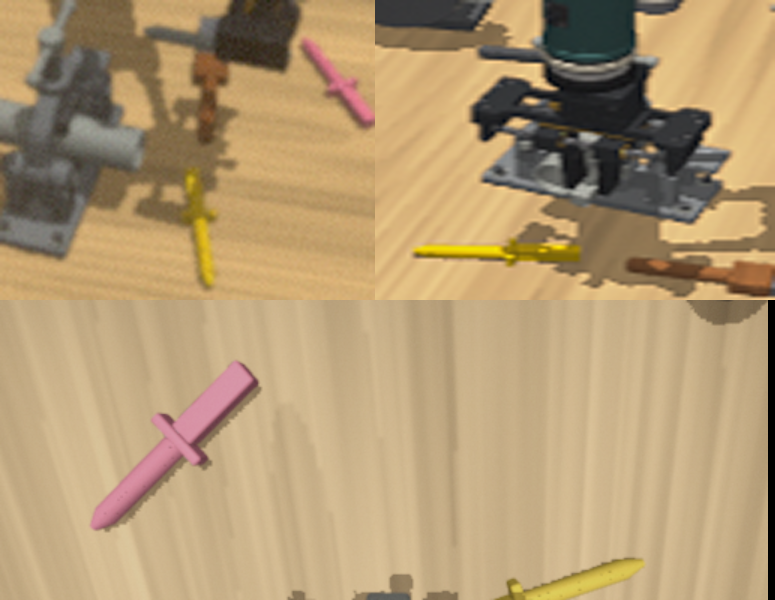

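The scene panel shows the pin held level with its nose at full-image (269,150.7). From the earlier wrist view w5, the vise foot's front corners are at (153.6,201.3) and (347.5,202.6). I'll use those to refine the vise pose.

```bash
python3 - <<'E'
from st import *
L=onz("w5",(153.6,201.3),.014);Rr=onz("w5",(347.5,202.6),.014);print("corners",L,Rr,np.linalg.norm(L-Rr),"yaw",np.arctan2(*(Rr-L)[[1,0]]))
for z in(.014,0):print("foot lower", onz("w5",(153.6,203.3),z),onz("w5",(347.5,204.6),z))
d=(Rr-L)/np.linalg.norm(Rr-L);e=np.array([-d[1],d[0],0]);print("centre by foot",(L+Rr)/2+.042*e)
# near lug end face centre, z .075; hinge end cap
for n,u in dict(lug=(268,492),hinge=(491,517)).items(): print(n,onz("w5",(u[0]/1.5625,100+(u[1]-400)/1.56),.075))
T=tm(o);P=T[:3,3]+T[:3,:3]@[-.127,0,-.002];print("nose pred",P,proj("sc9",P),"meas 269,150.7",onz("sc9",(269,150.7),P[2]))
# grey mask outline per wrist w6
f=cv2.imread("pics/w6.png");hsv=cv2.cvtColor(f,cv2.COLOR_BGR2HSV);m=((hsv[...,1]<60)).astype(np.uint8)
n,l,s,c=cv2.connectedComponentsWithStats(m)
for i in range(1,n):
    if s[i,4]>400:print(s[i],c[i].round())
print([proj("w6",V(*q)).round(1).tolist() for q in((-.08,.034,.075),(-.08,-.034,.075),(-.112,.042,.014),(.112,.042,.014),(-.112,-.042,.014))])
E
```

```text
16.95 [0.4845 0.1455 0.1668] [ 2.430e-01  4.000e-03  2.035e+00 -2.000e-03  1.107e+00  3.240e-01] [-0.4  0.  -2.7] 0.177 29.9
corners [ 0.43210869 -0.08914399  0.014     ] [ 0.64852593 -0.10939953  0.014     ] 0.21736307940207267 yaw -0.09332298706511835
foot lower [ 0.43227379 -0.09160463  0.014     ] [ 0.64797898 -0.11180117  0.014     ]
foot lower [ 0.42750528 -0.0850985   0.        ] [ 0.65326623 -0.10623656  0.        ]
centre by foot [ 0.54423119 -0.05745452  0.014     ]
lug [ 0.46699423 -0.07468849  0.075     ]
hinge [ 0.60058056 -0.10371264  0.075     ]
nose pred [0.47438693 0.01891162 0.1691278 ] [266.97107734 149.4372149 ] meas 269,150.7 [0.47884322 0.02611389 0.1691278 ]
[ 288    0   41   69 2289] [308.  34.]
[    0   156   512   228 46980] [249. 302.]
[ 430  162   76  100 1870] [468. 207.]
[[235.1, 201.5], [174.0, 201.9], [244.1, 161.2], [247.2, 306.2], [178.3, 161.6]]
```

```bash
sed -i 's/^yaw=-.085/yaw=-.09/; s/^J=.*/J=np.array([.549,-.059,.075])/' st.py; echo 'I=frame(-ez,ex)' >> st.py; python3 - <<'E'
from st import *
go(V(-.08,.176,.0732),I,hp=0)
E
```

```text
16.95 [0.4845 0.1455 0.1668] [ 2.430e-01  4.000e-03  2.035e+00 -2.000e-03  1.107e+00  3.240e-01] [-0.4  0.  -2.7] 0.177 29.9
dp [-0.0289, 0.0036, 0.1249] dr [-0.0011, 0.0008, 0.0032] rows 1.9 0.1
```

Emit:
arm_command --moves '[{"delta_pos":[0,0.0036,0.03],"delta_rot":[-0.001,0.001,0.003]},{"delta_pos":[-0.01,0.0036,0.07],"delta_rot":[-0.001,0.001,0.003]},{"delta_pos":[-0.02,0.0036,0.105],"delta_rot":[-0.001,0.001,0.003]},{"delta_pos":[-0.028,0.0036,0.12],"delta_rot":[-0.001,0.001,0.003]},{"delta_pos":[-0.029,0.0036,0.125],"delta_rot":[-0.001,0.001,0.003]}]'

```text
clock: 17.45
tcp_pos: [0.4841, 0.123, 0.0718]
tcp_rot: [0.738, 0.675, -0.001, -0.001]
force: [-1.4, -0.0, -2.9]
width: 0.177
gripper_force: 29.9
```

```bash
python3 - <<'E'
from st import *
go(V(-.08,.176,.0732),I,hp=0)
go(V(-.08,.140,.0732),I,hp=0)
for n in("scene","side"): snap(n,n[:2]+"10")
T=tm(o)
for k in("sc10","si10"):
    print(k,"nose",proj(k,T[:3,3]+T[:3,:3]@[-.127,0,-.0018]).round(1),"lug",proj(k,V(-.08,.034,.075)).round(1))
E
```

```text
17.45 [0.4841 0.123  0.0718] [0.199 0.106 2.127 0.    0.912 0.288] [-1.4 -0.  -2.9] 0.177 29.9
dp [0.0007, 0.0013, -0.0018] dr [-0.0009, 0.0002, 0.0] rows 0.0 0.0
dp [-0.0473, 0.0013, -0.0018] dr [-0.0009, 0.0002, 0.0] rows 0.7 0.0
sc10 nose [260.  169.6] lug [255.7 168.6]
si10 nose [279.3 197.8] lug [280.5 195.3]
```

Emit:
arm_command --moves '[{"delta_pos":[-0.01,0.0013,-0.0018],"delta_rot":[-0.001,0,0]},{"delta_pos":[-0.018,0.0013,-0.0018],"delta_rot":[-0.001,0,0]},{"delta_pos":[-0.025,0.0013,-0.0018],"delta_rot":[-0.001,0,0]},{"delta_pos":[-0.03,0.0013,-0.0018],"delta_rot":[-0.001,0,0]},{"delta_pos":[-0.035,0.0013,-0.0018],"delta_rot":[-0.001,0,0]}]'

```text
clock: 18.05
tcp_pos: [0.4844, 0.0969, 0.0753]
tcp_rot: [0.739, 0.674, 0.002, 0.001]
force: [0.9, -0.0, -2.3]
width: 0.179
gripper_force: 29.9
```

```bash
python3 - <<'E'
from st import *
print(o["ft_torque"])
go(V(-.08,.120,.0732),I,hp=0)
E
```

```text
18.05 [0.4844 0.0969 0.0753] [ 0.147  0.086  2.141 -0.     0.911  0.239] [ 0.9 -0.  -2.3] 0.179 29.9
[ 0.05162744 -0.06873884  0.03214876]
dp [-0.0392, -0.0021, 0.0027] dr [0.0014, -0.0002, -0.0004] rows 0.6 0.0
```

Emit:
arm_command --moves '[{"delta_pos":[-0.006,-0.001,0.0015],"delta_rot":[0,0,0]},{"delta_pos":[-0.012,-0.0015,0.002],"delta_rot":[0,0,0]},{"delta_pos":[-0.018,-0.0015,0.002],"delta_rot":[0,0,0]},{"delta_pos":[-0.023,-0.0015,0.002],"delta_rot":[0,0,0]},{"delta_pos":[-0.028,-0.0015,0.002],"delta_rot":[0,0,0]}]'

```text
clock: 18.55
tcp_pos: [0.4812, 0.0761, 0.0734]
tcp_rot: [0.738, 0.674, 0.001, 0.001]
force: [0.0, 0.4, -1.6]
width: 0.175
gripper_force: 29.9
```

```bash
python3 - <<'E'
from st import *
print(o["ft_torque"])
go(V(-.08,.100,.0732),I,hp=0)
E
```

```text
18.55 [0.4812 0.0761 0.0734] [ 0.106  0.077  2.155 -0.     0.906  0.197] [ 0.   0.4 -1.6] 0.175 29.9
[ 0.02132534 -0.11905374  0.02414923]
dp [-0.038, -0.0004, 0.0002] dr [0.0012, -0.0002, -0.0003] rows 0.6 0.0
```

Emit:
arm_command --moves '[{"delta_pos":[-0.008,0,0],"delta_rot":[0,0,0]},{"delta_pos":[-0.016,0,0],"delta_rot":[0,0,0]},{"delta_pos":[-0.024,0,0],"delta_rot":[0,0,0]},{"delta_pos":[-0.031,0,0],"delta_rot":[0,0,0]},{"delta_pos":[-0.036,0,0],"delta_rot":[0,0,0]}]'

```text
clock: 19.05
tcp_pos: [0.4787, 0.049, 0.0734]
tcp_rot: [0.739, 0.674, 0.001, 0.001]
force: [1.1, -0.1, -2.4]
width: 0.177
gripper_force: 29.9
```

```bash
python3 - <<'E'
from st import *
print(o["ft_torque"])
go(V(-.08,.074,.0732),I,hp=0)
E
```

```text
19.05 [0.4787 0.049  0.0734] [ 0.05   0.065  2.167 -0.     0.905  0.142] [ 1.1 -0.1 -2.4] 0.177 29.9
[ 0.08119207 -0.15463076  0.01474441]
dp [-0.0364, -0.0003, 0.0003] dr [0.0012, -0.0001, -0.0004] rows 0.5 0.0
```

Emit:
arm_command --moves '[{"delta_pos":[-0.008,0,0],"delta_rot":[0,0,0]},{"delta_pos":[-0.016,0,0],"delta_rot":[0,0,0]},{"delta_pos":[-0.022,0,0],"delta_rot":[0,0,0]},{"delta_pos":[-0.026,0,0],"delta_rot":[0,0,0]},{"delta_pos":[-0.03,0,0],"delta_rot":[0,0,0]}]'

```text
clock: 19.55
tcp_pos: [0.4767, 0.0269, 0.0734]
tcp_rot: [0.739, 0.674, 0.001, 0.001]
force: [0.0, -0.2, -2.7]
width: 0.173
gripper_force: 29.9
```

Emit:
arm_command --moves '[{"delta_pos":[-0.002,0,0],"delta_rot":[0,0,0]},{"delta_pos":[-0.004,0,0],"delta_rot":[0,0,0]},{"delta_pos":[-0.006,0,0],"delta_rot":[0,0,0]},{"delta_pos":[-0.006,0,0],"delta_rot":[0,0,0]},{"delta_pos":[-0.006,0,0],"delta_rot":[0,0,0]}]'

```text
clock: 20.05
tcp_pos: [0.4763, 0.0227, 0.0734]
tcp_rot: [0.738, 0.674, 0.001, 0.001]
force: [0.1, -0.2, -2.3]
width: 0.177
gripper_force: 29.9
```

```bash
python3 - <<'E'
from st import *
print(o["ft_torque"])
go(V(-.08,.074,.0732),I,hp=0)
E
```

```text
20.05 [0.4763 0.0227 0.0734] [-0.005  0.057  2.176  0.     0.905  0.086] [ 0.1 -0.2 -2.3] 0.177 29.9
[ 0.10929169 -0.10740725  0.06048303]
dp [-0.0012, -0.0003, 0.0002] dr [0.0012, -0.0002, -0.0003] rows 0.0 0.0
```

Emit:
arm_command --moves '[{"delta_pos":[-0.002,0,0],"delta_rot":[0,0,0]},{"delta_pos":[-0.004,0,0],"delta_rot":[0,0,0]},{"delta_pos":[-0.005,0,0],"delta_rot":[0,0,0]},{"delta_pos":[-0.005,0,0],"delta_rot":[0,0,0]},{"delta_pos":[-0.005,0,0],"delta_rot":[0,0,0]}]'

```text
clock: 20.55
tcp_pos: [0.4761, 0.0206, 0.0734]
tcp_rot: [0.739, 0.674, 0.003, 0.0]
force: [-0.1, 8.0, -2.1]
width: 0.176
gripper_force: 29.9
```

Emit:
arm_command --moves '[{"delta_pos":[-0.001,0,0],"delta_rot":[0,0,0]},{"delta_pos":[-0.002,0,0],"delta_rot":[0,0,0]},{"delta_pos":[-0.003,0,0],"delta_rot":[0,0,0]},{"delta_pos":[-0.003,0,0],"delta_rot":[0,0,0]},{"delta_pos":[-0.003,0,0],"delta_rot":[0,0,0]}]'

```text
clock: 21.05
tcp_pos: [0.4761, 0.0205, 0.0736]
tcp_rot: [0.739, 0.673, 0.004, -0.001]
force: [0.6, 16.7, -2.1]
width: 0.176
gripper_force: 29.9
```

The shoulder met the lug at y = 20.5 mm, about 1 mm from the predicted home position. Release and rise.

Emit:
arm_command --moves '[{"delta_pos":[0.003,0,0],"delta_rot":[0,0,0]},{"delta_pos":[0.003,0,0],"delta_rot":[0,0,0]},{"delta_pos":[0.003,0,0],"delta_rot":[0,0,0]},{"delta_pos":[0.003,0,0],"delta_rot":[0,0,0]},{"delta_pos":[0.003,0,0],"delta_rot":[0,0,0]}]'

```text
clock: 21.55
tcp_pos: [0.4761, 0.0206, 0.0735]
tcp_rot: [0.739, 0.674, 0.003, 0.0]
force: [0.8, 9.3, -1.8]
width: 0.179
gripper_force: 29.9
```

Emit:
arm_command --moves '[{"delta_pos":[0,0,0],"delta_rot":[0,0,0]},{"delta_pos":[0,0,0],"delta_rot":[0,0,0]},{"delta_pos":[0,0,0],"delta_rot":[0,0,0]},{"delta_pos":[0,0,0],"delta_rot":[0,0,0]},{"delta_pos":[0,0,0],"delta_rot":[0,0,0]}]' --grip -0.3

```text
clock: 22.05
tcp_pos: [0.4761, 0.0187, 0.0735]
tcp_rot: [0.739, 0.674, 0.001, 0.001]
force: [-0.2, 0.1, -0.3]
width: 0.348
gripper_force: 0.0
```

Emit:
arm_command --moves '[{"delta_pos":[0,0,-0.01],"delta_rot":[0,0,0]},{"delta_pos":[0,0,-0.03],"delta_rot":[0,0,0]},{"delta_pos":[0,0,-0.06],"delta_rot":[0,0,0]},{"delta_pos":[0,0,-0.1],"delta_rot":[0,0,0]},{"delta_pos":[0.02,0,-0.14],"delta_rot":[0,0,0]}]'

```text
clock: 22.55
tcp_pos: [0.4765, 0.033, 0.1796]
tcp_rot: [0.739, 0.674, 0.001, 0.001]
force: [0.3, 0.2, 0.5]
width: 0.349
gripper_force: 0.0
```

Emit:
arm_command --moves '[{"delta_pos":[0.06,0,-0.02],"delta_rot":[0,0,0]},{"delta_pos":[0.1,0,-0.04],"delta_rot":[0,0,0]},{"delta_pos":[0.14,0,-0.05],"delta_rot":[0,0,0]},{"delta_pos":[0.14,0,-0.05],"delta_rot":[0,0,0]},{"delta_pos":[0.14,0,-0.05],"delta_rot":[0,0,0]}]'

```text
clock: 23.05
tcp_pos: [0.4863, 0.1387, 0.2163]
tcp_rot: [0.738, 0.675, 0.001, 0.002]
force: [0.5, -0.2, -0.8]
width: 0.354
gripper_force: 0.0
```

```bash
python3 - <<'E'
from st import *
snap("scene","s11");snap("side","d11")
# grey-level check of pin handle: bright/grey pixels along predicted handle axis in side view
f=cv2.imread("pics/d11.png");g=cv2.imread("pics/d0.png")
for y in np.arange(.02,.12,.01):
    u=proj("d11",V(-.08,y,.075)).round().astype(int);print(round(y,2),u,f[u[1],u[0]],g[u[1],u[0]])
d=cv2.absdiff(f,g).max(2);m=(d>40).astype(np.uint8);n,l,s,c=cv2.connectedComponentsWithStats(m)
for i in range(1,n):
    if s[i,4]>25:print(s[i],c[i].round())
E
```

```text
23.05 [0.4863 0.1387 0.2163] [ 2.290e-01 -4.600e-02  1.988e+00 -1.000e-03  1.196e+00  3.190e-01] [ 0.5 -0.2 -0.8] 0.354 0.0
0.02 [282 193] [104 102 102] [111 109 108]
0.03 [281 195] [ 97 102 102] [85 85 84]
0.04 [280 196] [ 98 102 102] [82 81 80]
0.05 [279 198] [102 107 107] [82 81 79]
0.06 [278 199] [103 107 107] [82 82 81]
0.07 [277 201] [102 107 107] [82 81 80]
0.08 [276 202] [103 108 108] [95 94 93]
0.09 [275 204] [102 107 106] [137 136 135]
0.1 [274 206] [100 106 106] [136 134 134]
0.11 [273 207] [80 82 82] [138 136 134]
[  302     0   210   186 12594] [428.  61.]
[274  78  30   9  95] [286.  81.]
[365  81   5   9  31] [367.  85.]
[256  84  16   9  66] [265.  88.]
[ 216   89   93  110 3647] [265. 154.]
[281  89  19   7  37] [290.  92.]
[ 243  108  175  134 6360] [357. 183.]
[ 405  182   51   57 1011] [437. 214.]
[287 188  12  11  77] [293. 193.]
[253 200  30  11  80] [267. 205.]
[220 248  33  26 230] [237. 261.]
[393 258  42  13 307] [415. 265.]
```

```bash
python3 -c "
from bench import close_job
print(close_job())"
```

```text
the job is handed in; nothing more can be done
None
```

I handed the job in at about 23 s: the pipe is lying in the V jaw, the yoke is closed on its stop, and the lock pin is home with its shoulder against the lug; no verdict came back, and the arm was clear of everything.

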